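# Set up the chessmen mould box and close it

### The arm

A 6-joint arm with a two-finger parallel gripper is mounted at the origin on the work surface. World frame = base frame: x ahead of the robot, y to its left, z up, the work surface at z = 0. Lengths are in m, angles in rad, forces in N, time in s.
With the tool pointing down it reaches from about 0.25 to 0.725 m from the base axis. Payload 4 kg.
Tool frame: the origin (TCP) lies midway between the tips of the shut fingers; the grasp point (between the pads) lies 19 mm behind it; z points along the fingers, y is the line along which they close (so a half turn about z gives the same grasp; the last joint's range is limited). The gripper opens to 85 mm and grips with 20 to 120 N. Pads are 22 mm wide; open, the fingers measure 114 mm over their backs; the gripper's body (76 mm by 85 mm) begins 54 mm behind the grasp point. The pads swing forward as they close: fully open they stand 13 mm farther back than shut.
Start: joints at [1.286, 0.241, 0.005, 1.335, 0, 1.571], TCP at [0.14, 0.48, 0.231] pointing down, gripper open.
Joint ranges: [-2.72, 2.72], [-1.05, 1.87], [-1.09, 1.28], [-1.99, 2.15], [-1.42, 1.44], [-3.14, 3.14]. Speed limits (rad/s): [2.79, 2.79, 3.14, 3.14, 3.14, 3.14].

### API

Orientations are given as a unit quaternion [x, y, z, w].
In Python, from workcell import bot gives the robot as it stands.
- The arm moves only by the tool move_arm, never from a script. Its argument "motion" is a list of rows, each an object of numbers: "x", "y", "z": the shift along the tool's x, y, z in cm; "yaw": the turn about the tool's z in degrees. A call has 1 to 20 rows; each row is the pose to reach, as a shift and turn from the pose commanded when the call began, along the tool's axes at that moment; what a row does not reach only later rows make up. A row lasts 1/8 s, in which the tool goes at most 62.5 mm and 10.7 degrees, less where a joint would pass 70% of its speed; a pose out of reach is approached as far as the arm can. A call with a gripper value outside its range is refused whole. "gripper" is the opening, from -1 (shut) to 1 (fully open), set as the call begins (left out, the last holds). The fingers move at their own pace and stop on an object; the grip force is fixed at half the most. Time passes only in rows, so rows that repeat a pose let the fingers close. It gives the time, the measured TCP pose, the force, the opening and the grip force at its end, in the units of the state.
- bot.get_obs(): the state, without advancing time (a new reading comes with each control period).
- bot.camera(name): name is "side" or "top"; returns the picture (400x640x3 uint8, blue, green, red); there is no depth.
- bot.camera_model(name): a dict with "K" (3x3 intrinsics, pixels), "world_from_camera" (4x4, takes a point from camera to world coordinates). Camera axes: x right, y down, z forward; pixel columns grow to the right and rows downward; lengths in m; the calibration is good to about 2 mm. A picture is of the moment at which its call begins. camera_model takes no time and is no camera call.
- bot.job_done(): hands the job in; it is judged then, once.
Trained networks look in the newest picture that a camera, given by its name, has taken for a name from the list of things; names that differ only in an ending like _2 or _b are one class to them, and where a whole thing is asked for, a point or a joint stands for the part that bears it (a point fixed in the world has none). Each returns a list of dicts, best first, with "score" (0 to 1); they miss things now and then, are a little off and sometimes report something else, mostly with a low value. They report only what shows in the picture. A call takes as long as a camera call. They do not tell look-alikes from the thing itself.
- bot.cut_out(camera, name): "mask" (400x640 bool, what is visible of it) and "centre" ([row, column] in pixels, amid what is visible of it).
The state is a dict: "clock": time; "joint_pos": joint angles; "joint_vel": joint speeds; "tau": joint torques, N m; "eef_pos": TCP position; "tool_rot": TCP orientation; "ft_force": force on the tool from outside, world axes, zero at the start; "ft_torque": the same for the moment, N m; "grip_width": finger opening in m; "grasp_force": force on a finger pad.
Only numpy, scipy, OpenCV 4.12 (cv2) and the standard library are available. Lean on these libraries where they do the work, as an engineer would, in place of code of your own. Each camera call takes 0.05 s, during which the arm holds its last target. There are 200 camera calls.

### The job

Set up the mould box for the next pour: stand every plaster chessman from the cutting mat upright on the floor of the box, at least 5 mm clear of the walls and of each other, and drive the two steel drifts, one at each front corner, down through the lug of the loose front wall and the lug below it until their collars sit, so that the wall is drawn into line. Then swing the clear hood down and press its top at the front until it snaps fully shut past its catches; leave the drifts in and the jar, glue bottle and tub where they are.

Things in the scene. Friction and masses are not known exactly. Their poses are not given: they have to be found in the camera images.
- mould: Mould box of white boards, open on top, fixed on the table. Origin: centre of its underside; +x points from the loose front wall to the back wall (away from the robot), +y to its left, z up. Inside, front wall home: x -60 to +60 mm, y -125 to +125 mm. Walls 15 mm thick, rim at z = 68 mm. A clear hood is hinged to the back wall. The lugs stick out sideways at the two front corners.
- floor_mid (a point): Middle of the box's floor, on which the chessmen must stand: top face of its 18 mm board, 18 mm above the mould's origin. The hood's two sprung roller catches are on the outside of the side walls at x = 0, y = +-150 mm, z = 50 mm of the mould's frame; their housings reach out to y = +-164 mm.
- wall (a joint): Front wall, how far its middle stands off towards the robot from home, m: 0 = home, seal closed; at most 0.009; starts 3 to 6 mm off. It slides stiffly and a springy seal pushes it off again: about 10 N to push it home.
- wall_skew (a joint): How askew the front wall sits, rad, about the vertical through its middle: 0 = parallel; positive swings its left end towards the robot. Starts within +-0.01, free play +-0.03, stiff and springy like the slide.
- wall_hole_left (a point): Steel lug 10 mm thick, round hole 15.5 mm across, lightly chamfered. Point: centre of the mouth (top face, 72 mm above the table) of the hole in the front wall's left lug, 40 x 45 mm, which lies 2 mm over the fixed lug. The hole starts some 2 to 7 mm out of line, towards the robot, and comes over the fixed hole when the wall is home.
- wall_hole_right (a point): Steel lug 10 mm thick, round hole 15.5 mm across, lightly chamfered. Point: centre of the mouth (top face, 72 mm above the table) of the hole in the front wall's right lug, 40 x 45 mm, which lies 2 mm over the fixed lug. The hole starts some 2 to 7 mm out of line, towards the robot, and comes over the fixed hole when the wall is home.
- base_hole_left (a point): Steel lug 10 mm thick, round hole 15.5 mm across, lightly chamfered. Point: centre of the top face (60 mm above the table) of the hole in the box's fixed left lug, under the wall's lug; at x = -67.5 mm, y = +162 mm of the mould's frame. Nothing below it but the table, 50 mm down.
- base_hole_right (a point): Steel lug 10 mm thick, round hole 15.5 mm across, lightly chamfered. Point: centre of the top face (60 mm above the table) of the hole in the box's fixed right lug, under the wall's lug; at x = -67.5 mm, y = -162 mm of the mould's frame. Nothing below it but the table, 50 mm down.
- lid (a joint): Clear hood, hinge angle, rad: 0 = shut, 2 = fully open; starts 1.66 to 1.8 (just past upright). Stiff hinge: stays where left, about 3 N at the edge swings it. About 0.15 rad from shut two side tongues land on sprung rollers and it stops; 8 to 12 N pressed on its top near the front snaps it past them to 0, where they hold it. Push and press it on its outer face, or swing it by its handle.
- lid_edge (a point): Middle of the front edge of the hood's outer face (its top when shut), 152 mm from the hinge. The hood is a clear box open below, 40 mm deep inside, 272 mm wide: its outer face lies 45 mm from the plane of hinge and rim, 113.5 mm above the table when shut.
- lid_handle (a point): Middle of the steel bow handle on the hood's front: a round bar 10 mm thick and 76 mm long along the mould's y, its centre 35 mm out from the front, 187 mm from the hinge (22 mm above the hinge when shut). Lifting it with about 12 N pulls the shut hood open again past its catches.
- lid_hinge (a point): Middle of the hood's hinge axis, 68.5 mm above the table, 78 mm behind the mould's centre; the axis runs along the mould's y.
- stand: Oak block 130 x 60 x 75 mm, fixed, with two upright 19 mm holes 70 mm apart along its x, at +-35 mm; holds the drifts. Origin: centre of its underside.
- drift_1: Steel drift, 110 mm long, 160 g, one of two alike, tip down in the oak stand. Origin: its tip; z up along it. From the tip: taper from 5 to 14 mm across over 40 mm, 14 mm shank to 66 mm, collar 26 mm across from 66 to 72 mm, round handle 20 mm across from 72 to 110 mm. Home: collar on the wall's lug, tip 6 mm above the table.
- drift_2: Steel drift, 110 mm long, 160 g, one of two alike, tip down in the oak stand. Origin: its tip; z up along it. From the tip: taper from 5 to 14 mm across over 40 mm, 14 mm shank to 66 mm, collar 26 mm across from 66 to 72 mm, round handle 20 mm across from 72 to 110 mm. Home: collar on the wall's lug, tip 6 mm above the table.
- mat: Dark cutting mat 260 x 220 x 3 mm, flat and fixed on the table, on which the chessmen stand at the start. Origin: centre of its underside.
- pawn_1: White plaster pawn, about 160 g, round: weighted foot 46 mm across and 10 mm high, waist 23 mm, ball head 30 mm across centred 67 mm up, 82 mm tall. Grip it by the head. Origin: centre of its underside, z up. May be absent.
- pawn_2: White plaster pawn, about 160 g, round: weighted foot 46 mm across and 10 mm high, waist 23 mm, ball head 30 mm across centred 67 mm up, 82 mm tall. Grip it by the head. Origin: centre of its underside, z up. May be absent.
- rook_1: White plaster rook, about 160 g, round: weighted foot 46 mm across and 10 mm high, waist 23 mm, drum head 31 mm across from 57 to 84 mm up with a notched crown, 84 mm tall. Grip it by the head. Origin: centre of its underside, z up. May be absent.
- rook_2: White plaster rook, about 160 g, round: weighted foot 46 mm across and 10 mm high, waist 23 mm, drum head 31 mm across from 57 to 84 mm up with a notched crown, 84 mm tall. Grip it by the head. Origin: centre of its underside, z up. May be absent.
- bishop_1: White plaster bishop, about 160 g, round: weighted foot 46 mm across and 10 mm high, waist 23 mm, pointed head 29 mm across from 60 to 74 mm up, 87 mm tall. Grip it by the head. Origin: centre of its underside, z up. May be absent.
- jar: Bystander: white plastic jar, 64 mm across, 55 mm tall. Origin under its centre.
- glue: Bystander: white glue bottle, 48 mm across, 130 mm tall. Origin under its centre.
- tub: Bystander: grey plastic tub, 84 mm across, 70 mm tall. Origin under its centre.
Things that resemble listed ones, but are neither listed nor needed, are in the scene too. What is shaped like the rook_1 but blue is not meant.

How it is judged:
By the outcome, as a careful person would: the job done as asked, in the order asked, and still so for the second after the job is handed in, with the robot touching nothing.
Of pawn_1, pawn_2, rook_1, rook_2, bishop_1 only 2 to 4 are there at a start; the rules pass over those that are not, and their reading is None.
At some moment in a run one of pawn_1, pawn_2, rook_1, rook_2, bishop_1 may be knocked a few centimetres aside while the robot is not near it.
It also fails if it takes over 210 s, if anything falls off the work surface, if the arm or the gripper's body presses on something with over 40 N, if the wrist force passes 120 N, or if a joint passes its speed limit or range.

## Working session

There is one attempt and no reset: what is moved stays moved. The work goes in short steps, Python scripts to look and compute and a tool call to move; the robot and the scene stay as the last step left them, time stands still between calls to the robot, and variables do not carry over. Pictures are saved under pics/ and viewed, at most 14 in all, crops included, and the job is handed in when it is done.

Besides the shell and the picture viewer there is one more tool, called after "Call:" as name([rows], argument=value, ...), one row to a line, values as JSON. move_arm: Moves the arm, as the interface text tells. Its arguments: {"type":"object","properties":{"motion":{"type":"array"},"gripper":{"type":"number"}},"required":["motion"]}

```bash
mkdir -p pics; ls; python3 - <<'E'
from workcell import bot
import cv2,numpy as np
for n in("side","top"):
    cv2.imwrite(f"pics/{n}0.png",bot.camera(n)); m=bot.camera_model(n); print(n,np.round(m["K"],1).tolist(),np.round(m["world_from_camera"],3).tolist())
o=bot.get_obs();print(o["clock"],o["eef_pos"],o["tool_rot"],o["ft_force"],o["grip_width"])
E
```

```text
pics
side [[480.3, 0.0, 324.2], [0.0, 480.3, 201.1], [0.0, 0.0, 1.0]] [[0.735, -0.361, 0.574, -0.148], [-0.678, -0.396, 0.619, -0.694], [0.004, -0.844, -0.536, 0.767], [0.0, 0.0, 0.0, 1.0]]
top [[428.6, 0.0, 324.0], [0.0, 428.6, 201.8], [0.0, 0.0, 1.0]] [[0.018, -0.995, 0.102, 0.43], [-1.0, -0.017, 0.015, 0.048], [-0.013, -0.102, -0.995, 1.312], [0.0, 0.0, 0.0, 1.0]]
0.1 [0.14030755 0.47931225 0.2304984 ] [ 1.41898470e-01  9.89880746e-01 -9.53883985e-04 -1.48444279e-04] [1.14021683 0.16451974 0.37746713] 0.08539027360362784
```

View pics/side0.png

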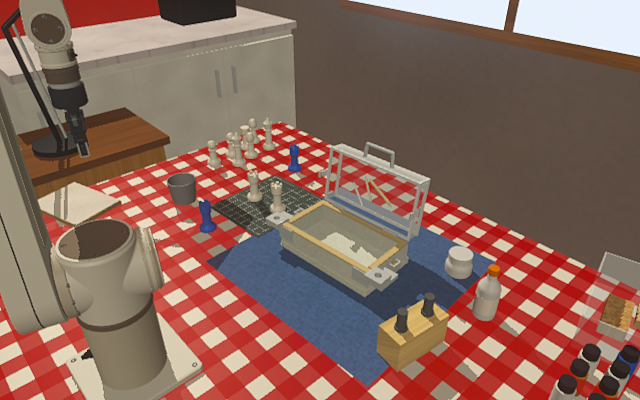

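View pics/top0.png

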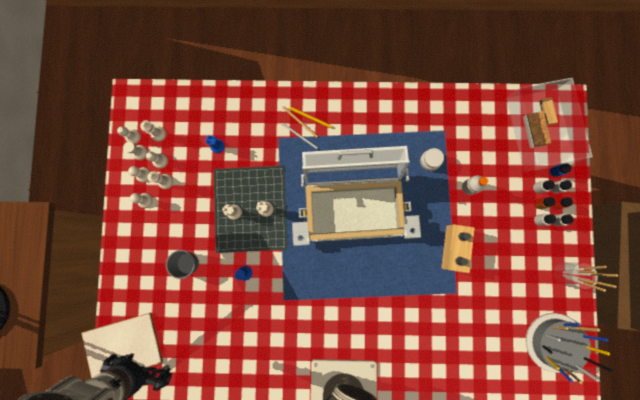

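```bash
cat > h.py <<'E'
from workcell import bot
import cv2,numpy as np
from scipy.spatial.transform import Rotation as R
def cast(cam,px,z):            # pixel [col,row] -> world point at height z
    m=bot.camera_model(cam);T=np.array(m["world_from_camera"])
    d=T[:3,:3]@np.linalg.solve(np.array(m["K"]),[px[0],px[1],1.]);o=T[:3,3]
    return o+d*(z-o[2])/d[2]
def proj(cam,p):
    m=bot.camera_model(cam);T=np.linalg.inv(np.array(m["world_from_camera"]))
    q=np.array(m["K"])@(T[:3,:3]@np.asarray(p,float)+T[:3,3]);return q[:2]/q[2]
def tri(p1,p2):                # pixel in side, top -> point, residual gap
    A=[];b=[]
    for c,p in(("side",p1),("top",p2)):
        m=bot.camera_model(c);T=np.array(m["world_from_camera"])
        d=T[:3,:3]@np.linalg.solve(np.array(m["K"]),[p[0],p[1],1.]);d/=np.linalg.norm(d)
        P=np.eye(3)-np.outer(d,d);A.append(P);b.append(P@T[:3,3])
    x,r,*_=np.linalg.lstsq(np.vstack(A),np.hstack(b),rcond=None);return x,np.sqrt(r.sum() if len(r) else 0)
def go(*targets):              # world targets -> tool shifts in cm from now
    o=bot.get_obs();r=R.from_quat(o["tool_rot"])
    for t in targets: print("shift cm",np.round(r.inv().apply(np.array(t)-o["eef_pos"])*100,2))
def st():
    o=bot.get_obs();print("t",round(o["clock"],2),"p",np.round(o["eef_pos"],4),"yawdir",np.round(R.from_quat(o["tool_rot"]).as_matrix()[:,:2].T,3).tolist(),"F",np.round(o["ft_force"],1),"w",round(o["grip_width"],4),"gf",round(o["grasp_force"],1))
E
python3 - <<'E'
from h import *
st()
I={n:bot.camera(n) for n in("side","top")}
for c in I:
  for n in["mould","stand","drift_1","pawn_1","rook_1","bishop_1","mat","wall_hole_left"]:
    print(c,n,[(round(d["score"],2),np.round(d["centre"],1).tolist(),int(d["mask"].sum())) for d in bot.cut_out(c,n)[:6]])
a=cv2.resize(I["top"][140:300,205:485],None,fx=2.8,fy=2.8,interpolation=cv2.INTER_CUBIC)
cv2.imwrite("pics/topz.png",a)
b=cv2.resize(I["side"][135:375,230:470],None,fx=2.5,fy=2.5,interpolation=cv2.INTER_CUBIC)
cv2.imwrite("pics/sidez.png",b)
E
```

```text
t 0.1 p [0.1403 0.4793 0.2305] yawdir [[-0.96, 0.281, 0.0], [0.281, 0.96, -0.002]] F [1.1 0.2 0.4] w 0.0854 gf 0.0
side mould [(0.71, [219.7, 358.1], 13968), (0.3, [255.4, 330.3], 2544)]
side stand [(0.75, [336.3, 412.0], 2858)]
side drift_1 [(0.77, [302.7, 428.1], 233), (0.63, [324.7, 402.6], 236)]
side pawn_1 []
side rook_1 [(0.84, [188.7, 252.5], 330), (0.74, [158.1, 297.6], 225), (0.61, [197.2, 275.6], 324), (0.59, [206.2, 260.5], 2682), (0.58, [216.4, 211.4], 408)]
side bishop_1 [(0.25, [186.7, 182.4], 766)]
side mat [(0.78, [203.2, 263.0], 2798), (0.54, [187.7, 377.8], 6267), (0.24, [191.0, 250.2], 349)]
side wall_hole_left [(0.56, [257.3, 326.9], 2413)]
top mould [(0.89, [199.9, 353.3], 8612)]
top stand [(0.34, [260.2, 459.6], 71)]
top drift_1 [(0.5, [260.3, 461.1], 119), (0.44, [238.9, 462.4], 80)]
top pawn_1 [(0.49, [200.2, 356.2], 8595)]
top rook_1 [(0.78, [275.5, 242.3], 218), (0.75, [210.6, 230.4], 180), (0.6, [208.0, 263.4], 191), (0.51, [145.1, 212.9], 253)]
top bishop_1 [(0.25, [183.6, 473.3], 335)]
top mat [(0.16, [201.8, 354.2], 8456)]
top wall_hole_left [(0.58, [235.3, 357.0], 1019)]
```

View pics/topz.png

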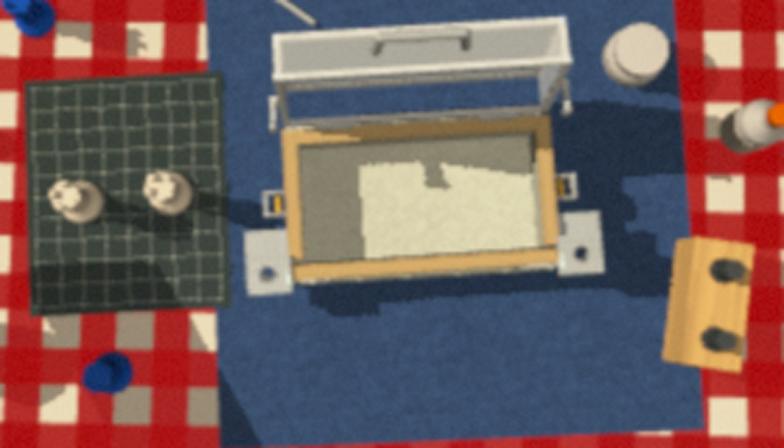

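View pics/sidez.png

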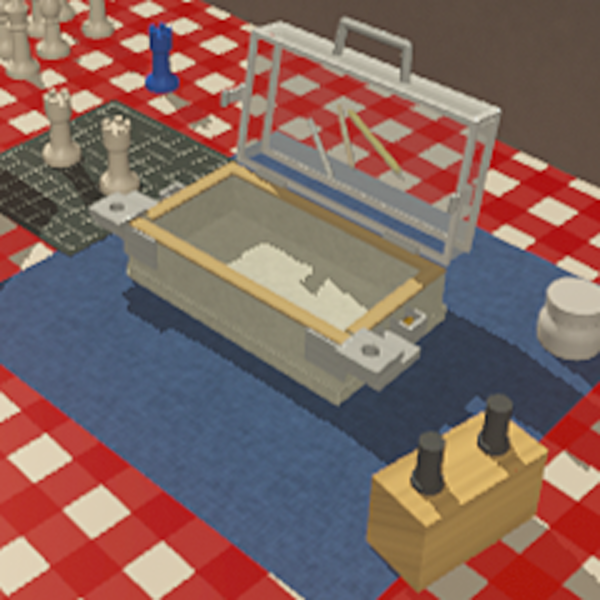

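```bash
python3 - <<'E'
from h import *
t=lambda p:(205+p[0]/2.8-.3,140+p[1]/2.8-.3); s=lambda p:(230+p[0]/2.5-.3,135+p[1]/2.5-.3)
for n,a,b,z in[("rookA",(57,97),(70,194),.087),("rookB",(117,125),(163,189),.087),("holeL",(117,207),(267,273),.072),("holeR",(370,350),(580,254),.072),("dr1",(498,403),(730,266),.119),("dr2",(432,438),(719,338),.119),("handle",(375,28),(424,38),.25)]:
    x,g=tri(s(a),t(b));print(n,np.round(x,4),round(g,4),"side",np.round(cast("side",s(a),z),4),"top",np.round(cast("top",t(b),z),4))
for n,p in[("catchL out",(263,204)),("catchR out",(577,185))]:print(n,cast("top",t(p),.056).round(4))
for n,p in[("FLout",(293,281)),("FRout",(559,264)),("BLi",(300,143)),("BRi",(534,131))]:print(n,cast("top",t(p),.068).round(4))
for p in[(682,240),(753,244),(664,360),(738,370)]:print("stand",cast("top",t(p),.075).round(4))
for n,p in[("jar",(635,45)),("glue",(770,112))]:print(n,cast("top",t(p),.055 if n=="jar" else .13).round(4))
E
```

```text
rookA [0.5283 0.3381 0.088 ] 0.0027 side [0.5279 0.341  0.087 ] top [0.53   0.3372 0.087 ]
rookB [0.5371 0.2409 0.0892] 0.001 side [0.5399 0.2435 0.087 ] top [0.5368 0.2417 0.087 ]
holeL [0.4532 0.1337 0.0717] 0.0002 side [0.453  0.1332 0.072 ] top [0.453  0.1338 0.072 ]
holeR [ 0.479  -0.1886  0.0718] 0.0014 side [ 0.4797 -0.1893  0.072 ] top [ 0.4783 -0.1879  0.072 ]
dr1 [ 0.4677 -0.3283  0.1147] 0.0007 side [ 0.4641 -0.331   0.119 ] top [ 0.4673 -0.3265  0.119 ]
dr2 [ 0.3982 -0.3174  0.1161] 0.0034 side [ 0.3978 -0.3204  0.119 ] top [ 0.3966 -0.3147  0.119 ]
handle [ 0.6616 -0.015   0.2593] 0.0017 side [ 0.6777 -0.003   0.25  ] top [ 0.6628 -0.0147  0.25  ]
catchL out [0.5255 0.1409 0.056 ]
catchR out [ 0.5511 -0.188   0.056 ]
FLout [0.4454 0.107  0.068 ]
FRout [ 0.4678 -0.167   0.068 ]
BLi [0.5891 0.1028 0.068 ]
BRi [ 0.6058 -0.1411  0.068 ]
stand [ 0.4944 -0.2917  0.075 ]
stand [ 0.4916 -0.3642  0.075 ]
stand [ 0.3722 -0.2721  0.075 ]
stand [ 0.3635 -0.3468  0.075 ]
jar [ 0.7014 -0.2499  0.055 ]
glue [ 0.6198 -0.3648  0.13  ]
```

```bash
python3 - <<'E'
from h import *
go((.5285,.338,.15),(.5285,.338,.05))
E
```

```text
shift cm [-41.22  -2.71   8.13]
shift cm [-41.22  -2.71  18.13]
```

Call:
move_arm([
  {"x": -5,"y": 0,"z": 0,"yaw": -10},
  {"x": -10,"y": -1,"z": 1,"yaw": -20.8},
  {"x": -41.2,"y": -2.7,"z": 8,"yaw": -20.8},
  {"x": -41.2,"y": -2.7,"z": 8,"yaw": -20.8},
  {"x": -41.2,"y": -2.7,"z": 8,"yaw": -20.8},
  {"x": -41.2,"y": -2.7,"z": 8,"yaw": -20.8},
  {"x": -41.2,"y": -2.7,"z": 8,"yaw": -20.8},
  {"x": -41.2,"y": -2.7,"z": 8,"yaw": -20.8},
  {"x": -41.2,"y": -2.7,"z": 8,"yaw": -20.8},
  {"x": -41.2,"y": -2.7,"z": 8,"yaw": -20.8},
  {"x": -41.2,"y": -2.7,"z": 8,"yaw": -20.8},
], gripper=1)

```text
clock: 2.38
eef_pos: [0.5272, 0.3393, 0.1522]
tool_rot: [-0.04, 0.999, 0.0, 0.0]
ft_force: [0.0, 0.3, -0.2]
grip_width: 0.0852
grasp_force: 0.0
```

```bash
python3 - <<'E'
from h import *
st();go((.5285,.338,.05))
I=bot.camera("side")
print([(round(d["score"],2),np.round(d["centre"],1).tolist(),int(d["mask"].sum())) for d in bot.cut_out("side","rook_1")[:6]])
cv2.imwrite("pics/a1.png",cv2.resize(I[80:280,180:400],None,fx=2.7,fy=2.7))
E
```

```text
t 2.38 p [0.5272 0.3393 0.1522] yawdir [[-0.997, -0.08, -0.001], [-0.08, 0.997, 0.001]] F [ 0.   0.3 -0.2] w 0.0852 gf 0.0
shift cm [-0.12 -0.15 10.22]
[(0.85, [195.8, 275.7], 312), (0.71, [216.1, 208.3], 386), (0.68, [193.0, 252.4], 290), (0.56, [159.0, 294.6], 270), (0.55, [257.2, 328.8], 2502), (0.52, [190.3, 182.5], 787)]
```

View pics/a1.png

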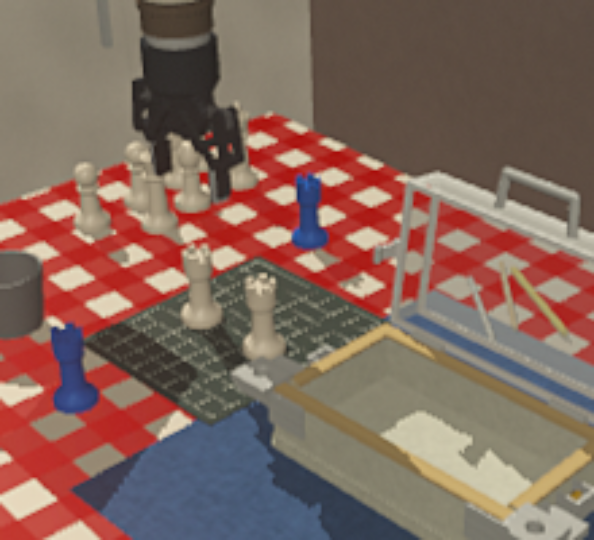

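The gripper hangs over the left rook (crop 197,250 px), and both rooks stand where they were measured. Descending.

Call:
move_arm([
  {"x": -0.1,"y": -0.1,"z": 5},
  {"x": -0.1,"y": -0.1,"z": 9},
  {"x": -0.1,"y": -0.1,"z": 10.2},
  {"x": -0.1,"y": -0.1,"z": 10.2},
  {"x": -0.1,"y": -0.1,"z": 10.2},
], gripper=1)

```text
invalid input at $.motion[0]: expected keys x, y, z, yaw
```

Call:
move_arm([
  {"z": 0},
  {"z": 0},
  {"z": 0},
  {"z": 0},
  {"z": 0},
  {"z": 0},
  {"z": 0},
  {"z": 0},
  {"z": -5},
  {"z": -11},
  {"z": -11},
  {"z": -11},
], gripper=-1)

```text
invalid input at $.motion[0]: expected keys x, y, z, yaw
```

```bash
python3 - <<'E'
from h import *
st()
M=np.array([.5375,-.0225]);X=np.array([.997,.079]);Y=np.array([-.079,.997])
for y in(-.06,.05):
  p=M+y*Y; print(p); go((*p,.16),(*p,.075))
I=bot.camera("side")
cv2.imwrite("pics/a2.png",cv2.resize(I[80:280,180:400],None,fx=2.7,fy=2.7))
E
```

```text
t 2.48 p [0.5274 0.3392 0.1521] yawdir [[-0.997, -0.08, -0.001], [-0.08, 0.997, 0.001]] F [-0.5  0.  -0.2] w 0.0854 gf 0.0
[ 0.54224 -0.08232]
shift cm [  1.9  -42.13  -0.81]
shift cm [  1.9  -42.14   7.69]
[0.53355 0.02735]
shift cm [  1.88 -31.13  -0.8 ]
shift cm [  1.89 -31.14   7.7 ]
```

View pics/a2.png

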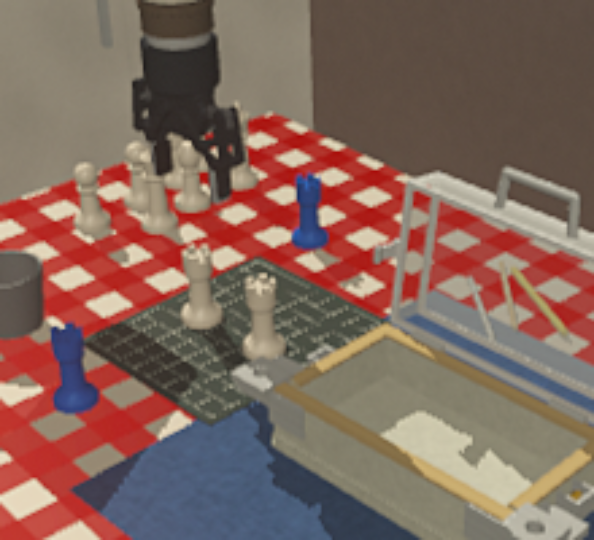

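The moves were refused because every row needs all four keys, so the scene is unchanged. Trying again.

Call:
move_arm([
  {"x": -0.1,"y": -0.1,"z": 5,"yaw": 0},
  {"x": -0.1,"y": -0.1,"z": 9,"yaw": 0},
  {"x": -0.1,"y": -0.1,"z": 10.2,"yaw": 0},
  {"x": -0.1,"y": -0.1,"z": 10.2,"yaw": 0},
  {"x": -0.1,"y": -0.1,"z": 10.2,"yaw": 0},
], gripper=1)

```text
clock: 3.15
eef_pos: [0.5307, 0.3382, 0.0515]
tool_rot: [-0.039, 0.999, 0.001, 0.002]
ft_force: [0.4, -0.6, 1.3]
grip_width: 0.0855
grasp_force: 0.0
```

Call:
move_arm([
  {"x": 0,"y": 0,"z": 0,"yaw": 0},
  {"x": 0,"y": 0,"z": 0,"yaw": 0},
  {"x": 0,"y": 0,"z": 0,"yaw": 0},
  {"x": 0,"y": 0,"z": 0,"yaw": 0},
  {"x": 0,"y": 0,"z": 0,"yaw": 0},
  {"x": 0,"y": 0,"z": 0,"yaw": 0},
  {"x": 0,"y": 0,"z": 0,"yaw": 0},
  {"x": 0,"y": 0,"z": 0,"yaw": 0},
  {"x": 0,"y": 0,"z": -5,"yaw": 0},
  {"x": 0,"y": 0,"z": -11,"yaw": 0},
  {"x": 0,"y": 0,"z": -11,"yaw": 0},
  {"x": 0,"y": 0,"z": -11,"yaw": 0},
], gripper=-1)

```text
clock: 4.65
eef_pos: [0.5286, 0.3366, 0.1579]
tool_rot: [-0.039, 0.999, -0.001, -0.001]
ft_force: [-0.2, 1.0, -1.8]
grip_width: 0.0297
grasp_force: 59.6
```

```bash
cat >> h.py <<'E'
M=np.array([.5375,-.0225]);X=np.array([.997,.079]);Y=np.array([-.079,.997])
E
python3 - <<'E'
from h import *
st()
for y in(-.06,.05):
  p=M+y*Y; print(p); go((*p,.16),(*p,.075))
E
```

```text
t 4.65 p [0.5286 0.3366 0.1579] yawdir [[-0.997, -0.078, 0.002], [-0.078, 0.997, -0.001]] F [-0.2  1.  -1.8] w 0.0297 gf 59.6
[ 0.54224 -0.08232]
shift cm [  1.91 -41.87  -0.14]
shift cm [  1.89 -41.85   8.36]
[0.53355 0.02735]
shift cm [  1.92 -30.87  -0.16]
shift cm [  1.9  -30.85   8.34]
```

Call:
move_arm([
  {"x": 0.5,"y": -6,"z": -1,"yaw": 0},
  {"x": 0.8,"y": -12,"z": -1,"yaw": 0},
  {"x": 1.2,"y": -18,"z": -1,"yaw": 0},
  {"x": 1.5,"y": -24,"z": -1,"yaw": 0},
  {"x": 1.8,"y": -30,"z": -1,"yaw": 0},
  {"x": 1.9,"y": -36,"z": -1,"yaw": 0},
  {"x": 1.9,"y": -41,"z": -1,"yaw": 0},
  {"x": 1.9,"y": -41.9,"z": -1,"yaw": 0},
  {"x": 1.9,"y": -41.9,"z": -1,"yaw": 0},
  {"x": 1.9,"y": -41.9,"z": 3,"yaw": 0},
  {"x": 1.9,"y": -41.9,"z": 6,"yaw": 0},
  {"x": 1.9,"y": -41.9,"z": 8,"yaw": 0},
  {"x": 1.9,"y": -41.9,"z": 8.8,"yaw": 0},
  {"x": 1.9,"y": -41.9,"z": 9.2,"yaw": 0},
  {"x": 1.9,"y": -41.9,"z": 9.2,"yaw": 0},
  {"x": 1.9,"y": -41.9,"z": 9.2,"yaw": 0},
], gripper=-1)

```text
clock: 6.65
eef_pos: [0.5439, -0.0819, 0.0682]
tool_rot: [-0.039, 0.999, -0.0, 0.001]
ft_force: [1.1, -0.2, -2.1]
grip_width: 0.0297
grasp_force: 60.0
```

Call:
move_arm([
  {"x": 0,"y": 0,"z": 0.1,"yaw": 0},
  {"x": 0,"y": 0,"z": 0.2,"yaw": 0},
  {"x": 0,"y": 0,"z": 0.2,"yaw": 0},
], gripper=-1)

```text
clock: 7.02
eef_pos: [0.5431, -0.082, 0.0653]
tool_rot: [-0.039, 0.999, 0.0, -0.0]
ft_force: [0.9, -0.4, -1.3]
grip_width: 0.0303
grasp_force: 60.0
```

Call:
move_arm([
  {"x": 0,"y": 0,"z": 0.1,"yaw": 0},
  {"x": 0,"y": 0,"z": 0.2,"yaw": 0},
  {"x": 0,"y": 0,"z": 0.2,"yaw": 0},
], gripper=-1)

```text
clock: 7.4
eef_pos: [0.5439, -0.0819, 0.0648]
tool_rot: [-0.039, 0.999, -0.0, 0.001]
ft_force: [-1.7, 0.7, 7.3]
grip_width: 0.0299
grasp_force: 60.6
```

Call:
move_arm([
  {"x": 0,"y": 0,"z": 0,"yaw": 0},
  {"x": 0,"y": 0,"z": 0,"yaw": 0},
  {"x": 0,"y": 0,"z": 0,"yaw": 0},
  {"x": 0,"y": 0,"z": 0,"yaw": 0},
  {"x": 0,"y": 0,"z": -3,"yaw": 0},
  {"x": 0,"y": 0,"z": -9,"yaw": 0},
  {"x": 0,"y": 0,"z": -9,"yaw": 0},
], gripper=0.6)

```text
clock: 8.28
eef_pos: [0.547, -0.0825, 0.1586]
tool_rot: [-0.039, 0.999, -0.001, 0.005]
ft_force: [0.6, 0.4, 0.1]
grip_width: 0.0685
grasp_force: 0.0
```

```bash
python3 - <<'E'
from h import *
st();go((.537,.2412,.155),(.537,.2412,.05))
I={n:bot.camera(n) for n in("side","top")}
for c in I: print(c,[(round(d["score"],2),np.round(d["centre"],1).tolist(),int(d["mask"].sum())) for d in bot.cut_out(c,"rook_1")[:6]])
cv2.imwrite("pics/a3.png",cv2.resize(np.hstack([I["side"][130:330,180:400],I["top"][110:310,205:425]]),None,fx=1.8,fy=1.8))
E
```

```text
t 8.28 p [ 0.547  -0.0825  0.1586] yawdir [[-0.997, -0.078, -0.011], [-0.078, 0.997, -0.002]] F [0.6 0.4 0.1] w 0.0685 gf 0.0
shift cm [-1.53 32.35  0.3 ]
shift cm [-1.42 32.38 10.8 ]
side [(0.78, [158.3, 295.1], 227), (0.56, [219.3, 210.2], 448), (0.53, [196.6, 276.4], 347)]
top [(0.58, [211.2, 260.2], 196), (0.53, [143.8, 211.7], 237), (0.49, [275.2, 242.3], 213)]
```

View pics/a3.png

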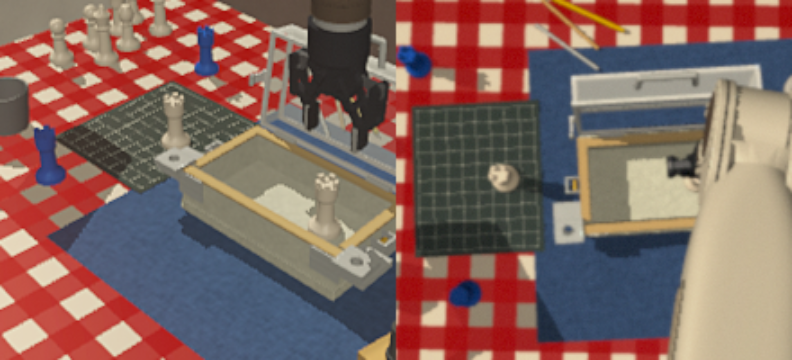

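Rook A stands upright in the box (crop 325,210). Rook B (crop 175,120) is still in place. Going for B.

Call:
move_arm([
  {"x": -0.5,"y": 6,"z": 0,"yaw": 0},
  {"x": -0.8,"y": 12,"z": 0,"yaw": 0},
  {"x": -1.2,"y": 18,"z": 0,"yaw": 0},
  {"x": -1.2,"y": 24,"z": 0,"yaw": 0},
  {"x": -1.2,"y": 30,"z": 0,"yaw": 0},
  {"x": -1.2,"y": 32.4,"z": 0,"yaw": 0},
  {"x": -1.2,"y": 32.4,"z": 0,"yaw": 0},
  {"x": -1.2,"y": 32.4,"z": 0,"yaw": 0},
  {"x": -1.2,"y": 32.4,"z": 0,"yaw": 0},
], gripper=1)

```text
clock: 9.6
eef_pos: [0.5298, 0.2406, 0.1528]
tool_rot: [-0.038, 0.999, -0.0, -0.001]
ft_force: [-0.0, 0.3, 0.9]
grip_width: 0.0853
grasp_force: 0.0
```

```bash
python3 - <<'E'
from h import *
st();go((.537,.2412,.05))
I=bot.camera("side")
print([(round(d["score"],2),np.round(d["centre"],1).tolist()) for d in bot.cut_out("side","rook_1")[:6]])
E
```

```text
t 9.6 p [0.5298 0.2406 0.1528] yawdir [[-0.997, -0.076, 0.001], [-0.076, 0.997, -0.001]] F [-0.   0.3  0.9] w 0.0853 gf 0.0
shift cm [-7.400e-01  1.000e-02  1.028e+01]
[(0.87, [200.2, 276.0]), (0.8, [248.2, 362.2]), (0.71, [217.2, 209.4]), (0.57, [162.7, 296.0]), (0.37, [262.6, 459.5])]
```

Call:
move_arm([
  {"x": -0.7,"y": 0,"z": 4,"yaw": 0},
  {"x": -0.7,"y": 0,"z": 8,"yaw": 0},
  {"x": -0.7,"y": 0,"z": 10.2,"yaw": 0},
  {"x": -0.7,"y": 0,"z": 10.2,"yaw": 0},
  {"x": -0.7,"y": 0,"z": 10.2,"yaw": 0},
], gripper=1)

```text
clock: 10.32
eef_pos: [0.5378, 0.2425, 0.0525]
tool_rot: [-0.039, 0.999, 0.0, 0.001]
ft_force: [0.7, 0.5, 0.2]
grip_width: 0.0854
grasp_force: 0.0
```

Call:
move_arm([
  {"x": 0,"y": 0,"z": 0,"yaw": 0},
  {"x": 0,"y": 0,"z": 0,"yaw": 0},
  {"x": 0,"y": 0,"z": 0,"yaw": 0},
  {"x": 0,"y": 0,"z": 0,"yaw": 0},
  {"x": 0,"y": 0,"z": 0,"yaw": 0},
  {"x": 0,"y": 0,"z": 0,"yaw": 0},
  {"x": 0,"y": 0,"z": 0,"yaw": 0},
  {"x": 0,"y": 0,"z": 0,"yaw": 0},
  {"x": 0,"y": 0,"z": -5,"yaw": 0},
  {"x": 0,"y": 0,"z": -11,"yaw": 0},
  {"x": 0,"y": 0,"z": -11,"yaw": 0},
  {"x": 0,"y": 0,"z": -11,"yaw": 0},
], gripper=-1)

```text
clock: 11.82
eef_pos: [0.5361, 0.242, 0.1601]
tool_rot: [-0.039, 0.999, -0.001, -0.001]
ft_force: [-0.2, -0.6, -1.5]
grip_width: 0.0293
grasp_force: 59.8
```

```bash
python3 - <<'E'
from h import *
st()
p=M+.05*Y; print(p); go((*p,.16),(*p,.0655))
E
```

```text
t 11.82 p [0.5361 0.242  0.1601] yawdir [[-0.997, -0.078, 0.002], [-0.078, 0.997, -0.001]] F [-0.2 -0.6 -1.5] w 0.0293 gf 59.8
[0.53355 0.02735]
shift cm [  1.92 -21.38   0.03]
shift cm [  1.91 -21.37   9.48]
```

Call:
move_arm([
  {"x": 0.5,"y": -6,"z": -1,"yaw": 0},
  {"x": 1.0,"y": -12,"z": -1,"yaw": 0},
  {"x": 1.5,"y": -18,"z": -1,"yaw": 0},
  {"x": 1.9,"y": -21.4,"z": -1,"yaw": 0},
  {"x": 1.9,"y": -21.4,"z": -1,"yaw": 0},
  {"x": 1.9,"y": -21.4,"z": 3,"yaw": 0},
  {"x": 1.9,"y": -21.4,"z": 6,"yaw": 0},
  {"x": 1.9,"y": -21.4,"z": 8,"yaw": 0},
  {"x": 1.9,"y": -21.4,"z": 8.8,"yaw": 0},
  {"x": 1.9,"y": -21.4,"z": 9.3,"yaw": 0},
  {"x": 1.9,"y": -21.4,"z": 9.4,"yaw": 0},
  {"x": 1.9,"y": -21.4,"z": 9.4,"yaw": 0},
  {"x": 1.9,"y": -21.4,"z": 9.4,"yaw": 0},
], gripper=-1)

```text
clock: 13.45
eef_pos: [0.5351, 0.0277, 0.068]
tool_rot: [-0.039, 0.999, -0.0, 0.001]
ft_force: [-0.4, -0.8, -2.0]
grip_width: 0.0293
grasp_force: 60.2
```

Call:
move_arm([
  {"x": 0,"y": 0,"z": 0.1,"yaw": 0},
  {"x": 0,"y": 0,"z": 0.2,"yaw": 0},
  {"x": 0,"y": 0,"z": 0.2,"yaw": 0},
], gripper=-1)

```text
clock: 13.82
eef_pos: [0.5354, 0.0278, 0.067]
tool_rot: [-0.039, 0.999, 0.0, 0.001]
ft_force: [-1.2, -0.4, 6.0]
grip_width: 0.0298
grasp_force: 61.1
```

Call:
move_arm([
  {"x": 0,"y": 0,"z": 0,"yaw": 0},
  {"x": 0,"y": 0,"z": 0,"yaw": 0},
  {"x": 0,"y": 0,"z": 0,"yaw": 0},
  {"x": 0,"y": 0,"z": 0,"yaw": 0},
  {"x": 0,"y": 0,"z": -3,"yaw": 0},
  {"x": 0,"y": 0,"z": -9,"yaw": 0},
  {"x": 0,"y": 0,"z": -12,"yaw": 0},
  {"x": 0,"y": 0,"z": -12,"yaw": 0},
  {"x": 0,"y": 0,"z": -12,"yaw": 0},
], gripper=0.4)

```text
clock: 14.95
eef_pos: [0.534, 0.0277, 0.1844]
tool_rot: [-0.039, 0.999, 0.0, -0.001]
ft_force: [0.4, 0.3, -0.0]
grip_width: 0.0601
grasp_force: 0.0
```

```bash
python3 - <<'E'
from h import *
st();go((.4665,-.326,.19),(.397,-.316,.19))
E
```

```text
t 14.95 p [0.534  0.0277 0.1844] yawdir [[-0.997, -0.078, 0.001], [-0.078, 0.997, 0.0]] F [ 0.4  0.3 -0. ] w 0.0601 gf 0.0
shift cm [  9.49 -34.74  -0.55]
shift cm [ 16.34 -33.2   -0.54]
```

Call:
move_arm([
  {"x": 1.5,"y": -6,"z": -1,"yaw": 0},
  {"x": 3,"y": -12,"z": -1,"yaw": 0},
  {"x": 5,"y": -18,"z": -1,"yaw": 0},
  {"x": 7,"y": -24,"z": -1,"yaw": 0},
  {"x": 9,"y": -30,"z": -1,"yaw": 0},
  {"x": 9.5,"y": -34.7,"z": 0,"yaw": 0},
  {"x": 9.5,"y": -34.7,"z": 2,"yaw": 0},
  {"x": 9.5,"y": -34.7,"z": 2,"yaw": 0},
  {"x": 9.5,"y": -34.7,"z": 2,"yaw": 0},
], gripper=0.6)

```text
clock: 16.08
eef_pos: [0.4667, -0.3249, 0.1647]
tool_rot: [-0.039, 0.999, 0.001, -0.001]
ft_force: [0.4, 0.8, -0.9]
grip_width: 0.0682
grasp_force: 0.0
```

```bash
python3 - <<'E'
from h import *
st();go((.4665,-.326,.085))
I={n:bot.camera(n) for n in("side","top")}
cv2.imwrite("pics/a4.png",np.hstack([cv2.resize(I["side"][150:370,300:500],None,fx=2.,fy=2.),cv2.resize(I["top"][150:297,290:420],None,fx=3,fy=3)[:440]]))
E
```

```text
t 16.07 p [ 0.4667 -0.3249  0.1647] yawdir [[-0.997, -0.079, 0.001], [-0.079, 0.997, 0.001]] F [ 0.4  0.8 -0.9] w 0.0682 gf 0.0
shift cm [ 0.02 -0.12  7.97]
```

View pics/a4.png

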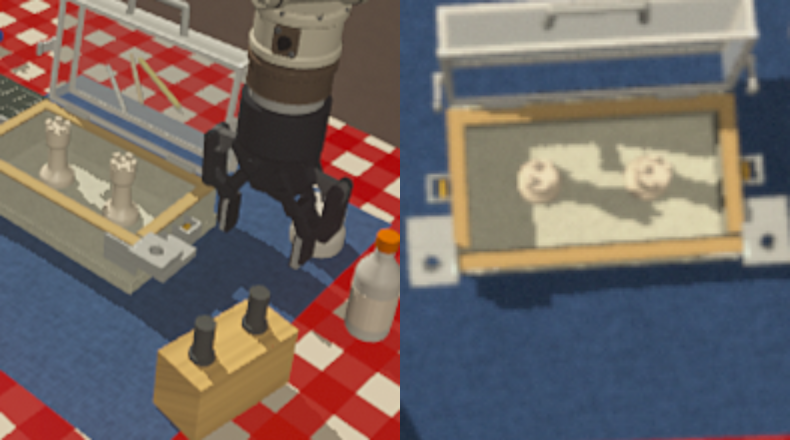

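Both rooks stand upright in the box. The gripper is above the far drift (258,300), so I'll descend and grip it.

Call:
move_arm([
  {"x": 0,"y": -0.1,"z": 4,"yaw": 0},
  {"x": 0,"y": -0.1,"z": 7,"yaw": 0},
  {"x": 0,"y": -0.1,"z": 8,"yaw": 0},
  {"x": 0,"y": -0.1,"z": 8,"yaw": 0},
  {"x": 0,"y": -0.1,"z": 8,"yaw": 0},
], gripper=0.6)

```text
clock: 16.8
eef_pos: [0.4682, -0.3272, 0.087]
tool_rot: [-0.039, 0.999, -0.001, 0.001]
ft_force: [-0.2, 0.7, -0.3]
grip_width: 0.068
grasp_force: 0.0
```

Call:
move_arm([
  {"x": 0,"y": 0,"z": 0,"yaw": 0},
  {"x": 0,"y": 0,"z": 0,"yaw": 0},
  {"x": 0,"y": 0,"z": 0,"yaw": 0},
  {"x": 0,"y": 0,"z": 0,"yaw": 0},
  {"x": 0,"y": 0,"z": 0,"yaw": 0},
  {"x": 0,"y": 0,"z": 0,"yaw": 0},
  {"x": 0,"y": 0,"z": -3,"yaw": 0},
  {"x": 0,"y": 0,"z": -7,"yaw": 0},
  {"x": 0,"y": 0,"z": -11,"yaw": 0},
  {"x": 0,"y": 0,"z": -11,"yaw": 0},
  {"x": 0,"y": 0,"z": -11,"yaw": 0},
], gripper=-1)

```text
clock: 18.18
eef_pos: [0.4663, -0.3258, 0.1939]
tool_rot: [-0.039, 0.999, 0.001, -0.001]
ft_force: [-0.0, 0.6, -1.9]
grip_width: 0.0184
grasp_force: 60.4
```

```bash
python3 - <<'E'
from h import *
st();go((.479,-.188,.18))
for c in("side","top"):
  bot.camera(c);print(c,[(round(d["score"],2),np.round(d["centre"],1).tolist()) for d in bot.cut_out(c,"drift_1")[:3]])
E
```

```text
t 18.18 p [ 0.4663 -0.3258  0.1939] yawdir [[-0.997, -0.078, 0.002], [-0.078, 0.997, 0.002]] F [-0.   0.6 -1.9] w 0.0184 gf 60.4
shift cm [-2.35 13.64  1.41]
side [(0.81, [321.5, 401.0])]
top [(0.39, [260.3, 460.5]), (0.23, [202.7, 356.6])]
```

Call:
move_arm([
  {"x": -1,"y": 5,"z": 0,"yaw": 0},
  {"x": -2,"y": 10,"z": 0,"yaw": 0},
  {"x": -2.3,"y": 13.6,"z": 1,"yaw": 0},
  {"x": -2.3,"y": 13.6,"z": 2.6,"yaw": 0},
  {"x": -2.3,"y": 13.6,"z": 2.6,"yaw": 0},
  {"x": -2.3,"y": 13.6,"z": 2.6,"yaw": 0},
], gripper=-1)

```text
clock: 19.12
eef_pos: [0.4794, -0.1895, 0.1693]
tool_rot: [-0.039, 0.999, 0.0, -0.0]
ft_force: [0.5, -0.0, -2.1]
grip_width: 0.0183
grasp_force: 60.4
```

```bash
python3 - <<'E'
from h import *
st()
I=bot.camera("side")
cv2.imwrite("pics/a5.png",cv2.resize(I[180:310,320:450],None,fx=4.5,fy=4.5,interpolation=cv2.INTER_CUBIC))
e=bot.get_obs()["eef_pos"];print("tip expected px",proj("side",e-[0,0,.0757]),"hole",proj("side",(.479,-.188,.072)))
E
```

```text
t 19.12 p [ 0.4794 -0.1895  0.1693] yawdir [[-0.997, -0.078, 0.0], [-0.078, 0.997, 0.0]] F [ 0.5 -0.  -2.1] w 0.0183 gf 60.4
tip expected px [378.46860172 267.08250278] hole [377.01827513 274.55463238]
```

View pics/a5.png

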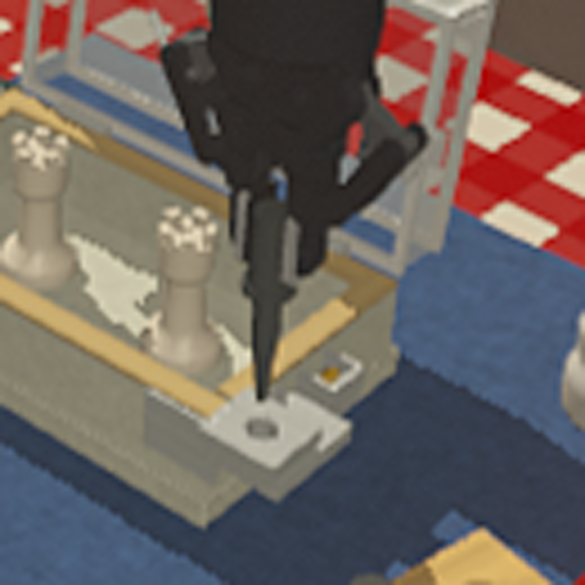

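The tip (262,400) hangs straight over the right hole (262,428). Lowering by feel.

Call:
move_arm([
  {"x": 0,"y": 0,"z": 0.7,"yaw": 0},
  {"x": 0,"y": 0,"z": 1.4,"yaw": 0},
  {"x": 0,"y": 0,"z": 2,"yaw": 0},
  {"x": 0,"y": 0,"z": 2.5,"yaw": 0},
  {"x": 0,"y": 0,"z": 2.5,"yaw": 0},
], gripper=-1)

```text
clock: 19.8
eef_pos: [0.479, -0.1891, 0.1437]
tool_rot: [-0.039, 0.999, 0.0, -0.001]
ft_force: [0.4, 0.1, -0.9]
grip_width: 0.0188
grasp_force: 60.4
```

```bash
python3 - <<'E'
from h import *
st()
I=bot.camera("side")
cv2.imwrite("pics/a6.png",cv2.resize(I[220:310,330:430],None,fx=5,fy=5,interpolation=cv2.INTER_CUBIC))
E
```

```text
t 19.8 p [ 0.479  -0.1891  0.1437] yawdir [[-0.997, -0.078, 0.001], [-0.078, 0.997, 0.001]] F [ 0.4  0.1 -0.9] w 0.0188 gf 60.4
```

View pics/a6.png

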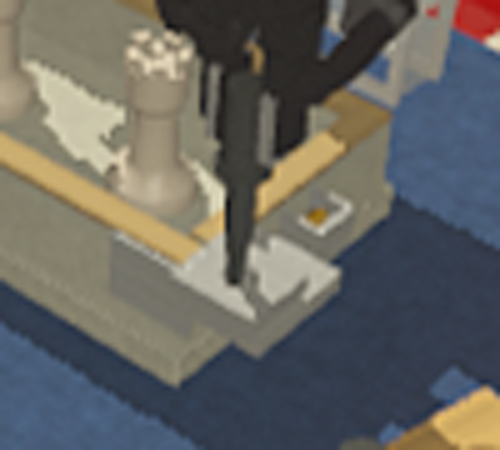

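Call:
move_arm([
  {"x": -0.2,"y": 0,"z": 0.5,"yaw": 0},
  {"x": -0.2,"y": 0,"z": 1,"yaw": 0},
  {"x": -0.2,"y": 0,"z": 1.5,"yaw": 0},
  {"x": -0.2,"y": 0,"z": 1.5,"yaw": 0},
], gripper=-1)

```text
clock: 20.35
eef_pos: [0.4817, -0.189, 0.129]
tool_rot: [-0.039, 0.999, 0.0, 0.0]
ft_force: [2.3, 0.3, -2.3]
grip_width: 0.0185
grasp_force: 60.4
```

Call:
move_arm([
  {"x": 0,"y": 0,"z": 0.4,"yaw": 0},
  {"x": 0,"y": 0,"z": 0.8,"yaw": 0},
  {"x": 0,"y": 0,"z": 0.8,"yaw": 0},
], gripper=-1)

```text
clock: 20.72
eef_pos: [0.482, -0.1892, 0.1213]
tool_rot: [-0.039, 0.999, -0.0, 0.001]
ft_force: [3.8, -0.6, -2.6]
grip_width: 0.0188
grasp_force: 60.4
```

Call:
move_arm([
  {"x": -0.1,"y": 0,"z": 0.5,"yaw": 0},
  {"x": -0.2,"y": 0,"z": 1,"yaw": 0},
  {"x": -0.2,"y": 0,"z": 1.5,"yaw": 0},
  {"x": -0.2,"y": 0,"z": 1.5,"yaw": 0},
], gripper=-1)

```text
clock: 21.22
eef_pos: [0.4839, -0.1894, 0.1062]
tool_rot: [-0.039, 0.999, -0.001, 0.0]
ft_force: [3.7, -1.9, -1.7]
grip_width: 0.0185
grasp_force: 60.6
```

Call:
move_arm([
  {"x": 0,"y": 0,"z": 0.4,"yaw": 0},
  {"x": 0,"y": 0,"z": 0.8,"yaw": 0},
  {"x": 0,"y": 0,"z": 1,"yaw": 0},
  {"x": 0,"y": 0,"z": 1,"yaw": 0},
], gripper=-1)

```text
clock: 21.72
eef_pos: [0.485, -0.1895, 0.0976]
tool_rot: [-0.039, 0.999, -0.001, 0.002]
ft_force: [3.7, -0.7, 4.7]
grip_width: 0.0186
grasp_force: 61.0
```

Call:
move_arm([
  {"x": -0.1,"y": 0,"z": 0.4,"yaw": 0},
  {"x": -0.1,"y": 0,"z": 0.8,"yaw": 0},
  {"x": -0.1,"y": 0,"z": 0.8,"yaw": 0},
], gripper=-1)

```text
clock: 22.1
eef_pos: [0.4854, -0.1895, 0.0889]
tool_rot: [-0.039, 0.999, -0.001, 0.001]
ft_force: [4.3, -1.1, 3.1]
grip_width: 0.0181
grasp_force: 61.1
```

Call:
move_arm([
  {"x": 0,"y": 0,"z": 0.3,"yaw": 0},
  {"x": 0,"y": 0,"z": 0.5,"yaw": 0},
  {"x": 0,"y": 0,"z": 0.5,"yaw": 0},
], gripper=-1)

```text
clock: 22.48
eef_pos: [0.4855, -0.1895, 0.0842]
tool_rot: [-0.039, 0.999, -0.001, 0.001]
ft_force: [3.7, -1.8, 4.9]
grip_width: 0.0184
grasp_force: 61.1
```

Call:
move_arm([
  {"x": 0,"y": 0,"z": 0.2,"yaw": 0},
  {"x": 0,"y": 0,"z": 0.4,"yaw": 0},
  {"x": 0,"y": 0,"z": 0.4,"yaw": 0},
], gripper=-1)

```text
clock: 22.85
eef_pos: [0.486, -0.1896, 0.0831]
tool_rot: [-0.039, 0.999, -0.001, 0.002]
ft_force: [-1.3, 0.5, 22.9]
grip_width: 0.0186
grasp_force: 63.3
```

Call:
move_arm([
  {"x": 0,"y": 0,"z": 0.1,"yaw": 0},
  {"x": 0,"y": 0,"z": 0.2,"yaw": 0},
  {"x": 0,"y": 0,"z": 0.2,"yaw": 0},
], gripper=-1)

```text
clock: 23.22
eef_pos: [0.4864, -0.1896, 0.083]
tool_rot: [-0.039, 0.999, -0.001, 0.003]
ft_force: [-4.6, 1.2, 33.6]
grip_width: 0.0185
grasp_force: 64.2
```

Call:
move_arm([
  {"x": 0,"y": 0,"z": -0.4,"yaw": 0},
  {"x": 0,"y": 0,"z": -0.4,"yaw": 0},
  {"x": 0,"y": 0,"z": -0.4,"yaw": 0},
  {"x": 0,"y": 0,"z": -0.4,"yaw": 0},
  {"x": 0,"y": 0,"z": -4,"yaw": 0},
  {"x": 0,"y": 0,"z": -9,"yaw": 0},
  {"x": 0,"y": 0,"z": -9,"yaw": 0},
  {"x": 0,"y": 0,"z": -9,"yaw": 0},
], gripper=0.4)

```text
clock: 24.22
eef_pos: [0.4839, -0.1887, 0.1667]
tool_rot: [-0.039, 0.999, 0.0, -0.0]
ft_force: [0.5, -0.9, -0.5]
grip_width: 0.0597
grasp_force: 0.0
```

```bash
python3 - <<'E'
from h import *
st();go((.397,-.3155,.165))
I={n:bot.camera(n) for n in("side","top")}
for c in I:print(c,[(round(d["score"],2),np.round(d["centre"],1).tolist()) for d in bot.cut_out(c,"drift_1")[:3]])
for q in((.397,-.3155),(.486,-.1895)):print(proj("side",(*q,.1)),proj("side",(*q,.116)))
cv2.imwrite("pics/a7.png",np.hstack([cv2.resize(I["side"][200:370,330:450],None,fx=3,fy=3),cv2.resize(I["top"][160:330,290:480],None,fx=2.2,fy=3)]))
E
```

```text
t 24.23 p [ 0.4839 -0.1887  0.1667] yawdir [[-0.997, -0.078, 0.001], [-0.078, 0.997, 0.0]] F [ 0.5 -0.9 -0.5] w 0.0597 gf 0.0
shift cm [  9.66 -11.96   0.17]
side [(0.74, [271.6, 378.0]), (0.53, [321.1, 403.3])]
top [(0.71, [195.9, 350.7])]
[399.25651581 316.00131804] [400.01120454 309.85644299]
[380.54580515 263.51402075] [381.04887878 257.70412205]
```

View pics/a7.png

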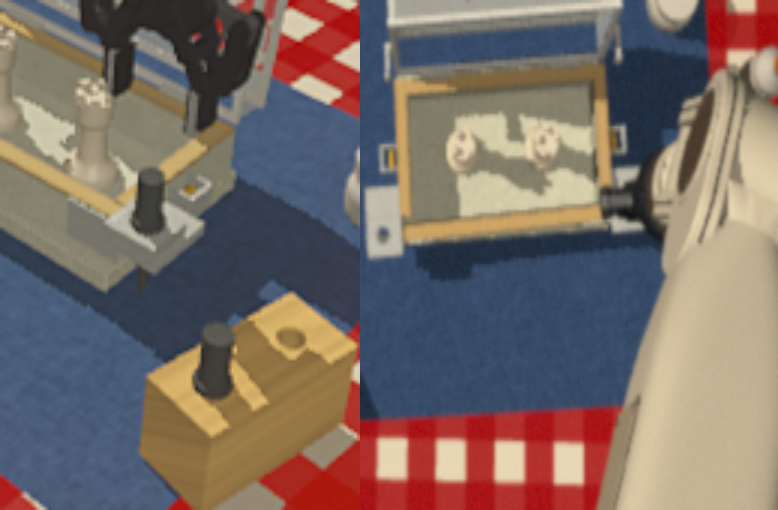

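The first drift is seated with its collar on the right lug (150,235), and the second is still in the stand (215,360). Fetching it.

Call:
move_arm([
  {"x": 4,"y": -5,"z": 0,"yaw": 0},
  {"x": 8,"y": -10,"z": 0,"yaw": 0},
  {"x": 9.5,"y": -12.1,"z": 0,"yaw": 0},
  {"x": 9.5,"y": -12.1,"z": 0,"yaw": 0},
  {"x": 9.5,"y": -12.1,"z": 4,"yaw": 0},
  {"x": 9.5,"y": -12.1,"z": 7,"yaw": 0},
  {"x": 9.5,"y": -12.1,"z": 8.1,"yaw": 0},
  {"x": 9.5,"y": -12.1,"z": 8.1,"yaw": 0},
  {"x": 9.5,"y": -12.1,"z": 8.1,"yaw": 0},
], gripper=0.6)

```text
clock: 25.55
eef_pos: [0.4002, -0.3172, 0.0875]
tool_rot: [-0.039, 0.999, -0.001, 0.001]
ft_force: [1.4, 0.1, -0.4]
grip_width: 0.0681
grasp_force: 0.0
```

Call:
move_arm([
  {"x": 0,"y": 0,"z": 0,"yaw": 0},
  {"x": 0,"y": 0,"z": 0,"yaw": 0},
  {"x": 0,"y": 0,"z": 0,"yaw": 0},
  {"x": 0,"y": 0,"z": 0,"yaw": 0},
  {"x": 0,"y": 0,"z": 0,"yaw": 0},
  {"x": 0,"y": 0,"z": 0,"yaw": 0},
  {"x": 0,"y": 0,"z": -3,"yaw": 0},
  {"x": 0,"y": 0,"z": -7,"yaw": 0},
  {"x": 0,"y": 0,"z": -12,"yaw": 0},
  {"x": 0,"y": 0,"z": -14,"yaw": 0},
  {"x": 0,"y": 0,"z": -14,"yaw": 0},
  {"x": 0,"y": 0,"z": -14,"yaw": 0},
], gripper=-1)

```text
clock: 27.05
eef_pos: [0.3984, -0.3162, 0.2248]
tool_rot: [-0.039, 0.999, 0.001, -0.001]
ft_force: [-0.2, -1.2, -1.0]
grip_width: 0.0185
grasp_force: 60.3
```

```bash
python3 - <<'E'
from h import *
st();go((.454,.133,.225),(.454,.133,.168))
I=bot.camera("top")
cv2.imwrite("pics/a8.png",cv2.resize(I[190:280,280:430],None,fx=5,fy=5,interpolation=cv2.INTER_CUBIC))
E
```

```text
t 27.05 p [ 0.3984 -0.3162  0.2248] yawdir [[-0.997, -0.078, 0.002], [-0.078, 0.997, 0.002]] F [-0.2 -1.2 -1. ] w 0.0185 gf 60.3
shift cm [-9.06 44.35  0.05]
shift cm [-9.07 44.34  5.75]
```

View pics/a8.png

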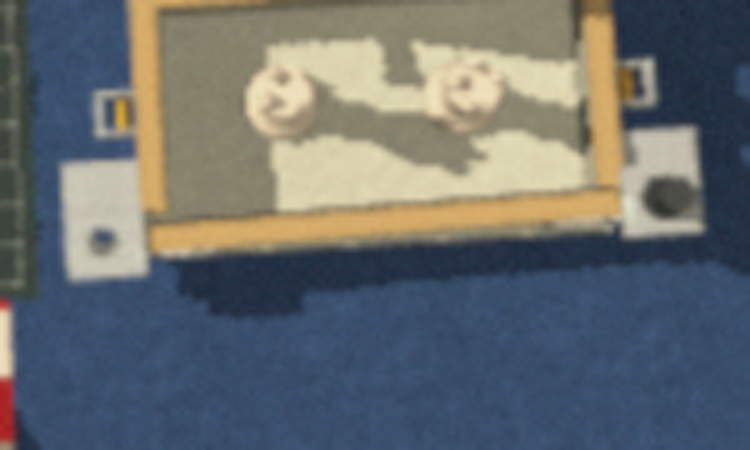

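Call:
move_arm([
  {"x": -1,"y": 6,"z": 0,"yaw": 0},
  {"x": -2,"y": 12,"z": 0,"yaw": 0},
  {"x": -3,"y": 18,"z": 0,"yaw": 0},
  {"x": -4,"y": 24,"z": 0,"yaw": 0},
  {"x": -5,"y": 30,"z": 0,"yaw": 0},
  {"x": -7,"y": 36,"z": 0,"yaw": 0},
  {"x": -8.5,"y": 42,"z": 0,"yaw": 0},
  {"x": -9,"y": 44.4,"z": 1,"yaw": 0},
  {"x": -9,"y": 44.4,"z": 4,"yaw": 0},
  {"x": -9,"y": 44.4,"z": 5.7,"yaw": 0},
  {"x": -9,"y": 44.4,"z": 5.7,"yaw": 0},
  {"x": -9,"y": 44.4,"z": 5.7,"yaw": 0},
], gripper=-1)

```text
clock: 28.6
eef_pos: [0.4541, 0.1327, 0.1692]
tool_rot: [-0.039, 0.999, -0.0, -0.0]
ft_force: [0.5, 0.2, -1.1]
grip_width: 0.0183
grasp_force: 60.4
```

```bash
python3 - <<'E'
from h import *
st();go((.453,.1335,.143))
I=bot.camera("side")
cv2.imwrite("pics/a9.png",cv2.resize(I[140:260,220:340],None,fx=4.5,fy=4.5,interpolation=cv2.INTER_CUBIC))
e=bot.get_obs()["eef_pos"];print("tip expected px",proj("side",e-[0,0,.0757]),"hole",proj("side",(.453,.1335,.072)))
E
```

```text
t 28.6 p [0.4541 0.1327 0.1692] yawdir [[-0.997, -0.078, 0.001], [-0.078, 0.997, -0.0]] F [ 0.5  0.2 -1.1] w 0.0183 gf 60.4
shift cm [0.1  0.09 2.62]
tip expected px [276.65421433 210.17904629] hole [276.42703576 217.45876782]
```

View pics/a9.png

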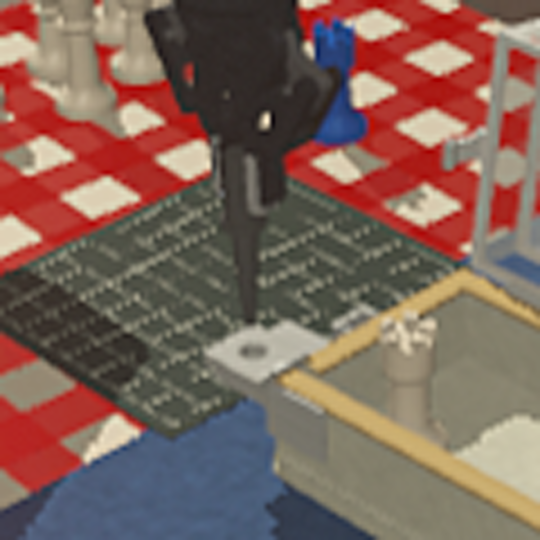

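The tip (250,322) is aligned over the left hole (254,351). Lowering by feel as before.

Call:
move_arm([
  {"x": 0,"y": 0.05,"z": 0.7,"yaw": 0},
  {"x": 0,"y": 0.05,"z": 1.4,"yaw": 0},
  {"x": 0,"y": 0.05,"z": 2,"yaw": 0},
  {"x": 0,"y": 0.05,"z": 2.6,"yaw": 0},
  {"x": 0,"y": 0.05,"z": 2.6,"yaw": 0},
], gripper=-1)

```text
clock: 29.28
eef_pos: [0.4536, 0.1331, 0.1426]
tool_rot: [-0.039, 0.999, -0.0, -0.001]
ft_force: [0.3, -0.3, -2.3]
grip_width: 0.0184
grasp_force: 60.4
```

Call:
move_arm([
  {"x": -0.15,"y": 0,"z": 0.5,"yaw": 0},
  {"x": -0.15,"y": 0,"z": 1,"yaw": 0},
  {"x": -0.15,"y": 0,"z": 1.5,"yaw": 0},
  {"x": -0.15,"y": 0,"z": 1.5,"yaw": 0},
], gripper=-1)

```text
clock: 29.78
eef_pos: [0.4623, 0.1345, 0.1352]
tool_rot: [-0.039, 0.999, 0.001, 0.009]
ft_force: [0.6, -2.4, 29.1]
grip_width: 0.0186
grasp_force: 66.4
```

Call:
move_arm([
  {"x": -0.1,"y": 0,"z": 0.4,"yaw": 0},
  {"x": -0.1,"y": 0,"z": 0.8,"yaw": 0},
  {"x": -0.1,"y": 0,"z": 0.8,"yaw": 0},
], gripper=-1)

```text
clock: 30.15
eef_pos: [0.4691, 0.135, 0.132]
tool_rot: [-0.039, 0.999, 0.001, 0.015]
ft_force: [3.8, -3.2, 46.0]
grip_width: 0.0184
grasp_force: 71.6
```

Call:
move_arm([
  {"x": 0.1,"y": 0,"z": -0.8,"yaw": 0},
  {"x": 0.25,"y": 0,"z": -1.6,"yaw": 0},
  {"x": 0.25,"y": 0,"z": -2.0,"yaw": 0},
  {"x": 0.25,"y": 0,"z": -2.0,"yaw": 0},
  {"x": 0.25,"y": 0,"z": -2.0,"yaw": 0},
], gripper=-1)

```text
clock: 30.78
eef_pos: [0.4572, 0.1335, 0.1411]
tool_rot: [-0.039, 0.999, -0.0, 0.003]
ft_force: [5.9, 0.2, -0.4]
grip_width: 0.0184
grasp_force: 65.8
```

```bash
python3 - <<'E'
from h import *
st()
I=bot.camera("side")
for d in bot.cut_out("side","drift_1")[:3]:
    m=d["mask"];r,c=np.nonzero(m);print(round(d["score"],2),d["centre"],[(int(k),round(c[r==k].mean(),1),int((r==k).sum())) for k in np.unique(r)[::4]],r.max())
e=bot.get_obs()["eef_pos"]
for h in(-.0757,-.04,0,.02):print(proj("side",e+[0,0,h]))
E
```

```text
t 30.77 p [0.4572 0.1335 0.1411] yawdir [[-0.997, -0.078, -0.006], [-0.078, 0.997, -0.0]] F [ 5.9  0.2 -0.4] w 0.0184 gf 65.8
0.78 [200.2, 272.9] [(183, np.float64(272.5), 2), (187, np.float64(272.5), 4), (191, np.float64(273.0), 5), (195, np.float64(272.5), 8), (199, np.float64(273.0), 9), (203, np.float64(273.5), 6), (207, np.float64(274.0), 5), (211, np.float64(273.5), 4), (215, np.float64(273.5), 4)] 218
0.49 [265.6, 377.6] [(256, np.float64(379.5), 4), (260, np.float64(380.0), 9), (264, np.float64(379.5), 10), (268, np.float64(379.0), 9), (272, np.float64(379.0), 9), (276, np.float64(379.0), 7), (294, np.float64(377.0), 1)] 294
[277.85438226 218.97325534]
[277.18484393 207.34848407]
[276.40918815 193.88126271]
[276.01082812 186.96478899]
```

Call:
move_arm([
  {"x": 0,"y": 0,"z": -1.5,"yaw": 0},
  {"x": 0,"y": 0,"z": -2.7,"yaw": 0},
  {"x": 0,"y": 0,"z": -2.7,"yaw": 0},
  {"x": 0,"y": 0,"z": -2.7,"yaw": 0},
], gripper=-1)

```text
clock: 31.38
eef_pos: [0.4535, 0.1332, 0.1667]
tool_rot: [-0.039, 0.999, -0.0, -0.001]
ft_force: [-0.0, 0.5, -1.5]
grip_width: 0.0182
grasp_force: 65.7
```

```bash
python3 - <<'E'
from h import *
st()
I=bot.camera("side")
for d in bot.cut_out("side","drift_1")[:2]:
    m=d["mask"];r,c=np.nonzero(m);print(round(d["score"],2),d["centre"],[(int(k),float(round(c[r==k].mean(),1)),int((r==k).sum())) for k in np.unique(r)[::3]],r.max())
e=bot.get_obs()["eef_pos"]
for h in(-.0757,-.04,-.0067,0,.02):print(h,proj("side",e+[0,0,h]))
cv2.imwrite("pics/b1.png",cv2.resize(I[150:240,230:320],None,fx=6,fy=6,interpolation=cv2.INTER_CUBIC))
E
```

```text
t 31.38 p [0.4535 0.1332 0.1667] yawdir [[-0.997, -0.078, 0.001], [-0.078, 0.997, -0.0]] F [-0.   0.5 -1.5] w 0.0182 gf 65.7
0.65 [269.0, 379.1] [(256, 380.0, 5), (259, 380.0, 9), (262, 380.0, 9), (265, 379.5, 10), (268, 379.5, 10), (271, 379.0, 11), (274, 379.0, 11), (277, 379.5, 8), (291, 377.0, 3), (294, 377.0, 3)] 295
0.46 [192.8, 272.1] [(172, 271.5, 2), (175, 271.0, 7), (178, 270.5, 6), (181, 270.5, 6), (184, 270.5, 6), (187, 270.5, 8), (190, 272.0, 11), (193, 272.0, 5), (196, 272.0, 5), (199, 272.0, 5), (202, 272.0, 5), (205, 271.5, 4), (208, 271.5, 4), (211, 271.0, 3)] 213
-0.0757 [276.28830076 211.28988445]
-0.04 [275.58484326 199.38717385]
-0.0067 [274.9081546  187.93740006]
0 [274.76952795 185.59179569]
0.02 [274.35064751 178.50421381]
```

View pics/b1.png

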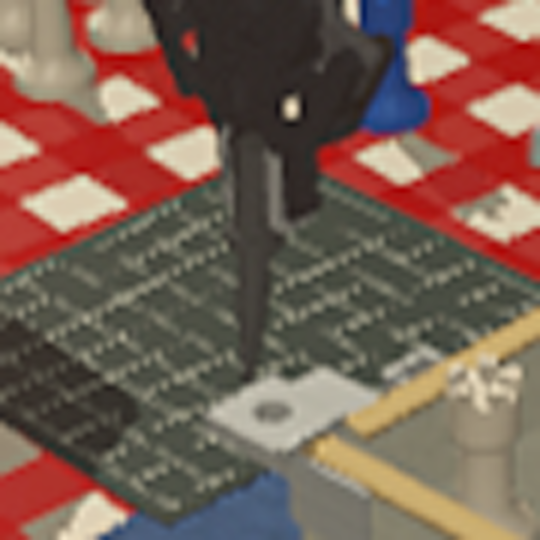

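The view shows the drift tilted in the grip, with its tip (250,373) about 10 mm towards the robot. I'll set it back in the stand to straighten it, grip it again and retry.

Call:
move_arm([
  {"x": 0,"y": 0,"z": -4,"yaw": 0},
  {"x": 1,"y": -6,"z": -6,"yaw": 0},
  {"x": 2,"y": -12,"z": -6,"yaw": 0},
  {"x": 3,"y": -18,"z": -6,"yaw": 0},
  {"x": 4,"y": -24,"z": -6,"yaw": 0},
  {"x": 5,"y": -30,"z": -6,"yaw": 0},
  {"x": 6,"y": -36,"z": -6,"yaw": 0},
  {"x": 7,"y": -42,"z": -5,"yaw": 0},
  {"x": 8.2,"y": -44.4,"z": -3,"yaw": 0},
  {"x": 8.2,"y": -44.4,"z": 0,"yaw": 0},
  {"x": 8.2,"y": -44.4,"z": 0,"yaw": 0},
  {"x": 8.2,"y": -44.4,"z": 0,"yaw": 0},
], gripper=-1)

```text
clock: 32.98
eef_pos: [0.4074, -0.3157, 0.1679]
tool_rot: [-0.039, 0.999, -0.0, 0.0]
ft_force: [-0.3, -0.5, -0.6]
grip_width: 0.0187
grasp_force: 65.9
```

```bash
python3 - <<'E'
from h import *
st();go((.3984,-.3162,.15))
I=bot.camera("side")
for d in bot.cut_out("side","drift_1")[:3]:
    m=d["mask"];r,c=np.nonzero(m);print(round(d["score"],2),d["centre"],[(int(k),float(round(c[r==k].mean(),1)),int((r==k).sum())) for k in np.unique(r)[::4]],r.max())
e=bot.get_obs()["eef_pos"]
for h in(-.0757,-.04,-.0067):print(h,proj("side",e+[0,0,h]))
print("hole",proj("side",(.398,-.317,.075)))
# dark hole centroid
g=I[300:360,370:450].sum(2);np.set_printoptions(linewidth=250);print(g[10:50:2,10:60:2])
E
```

```text
t 32.98 p [ 0.4074 -0.3157  0.1679] yawdir [[-0.997, -0.079, -0.0], [-0.079, 0.997, -0.0]] F [-0.3 -0.5 -0.6] w 0.0187 gf 65.9
shift cm [0.9  0.02 1.79]
0.77 [294.9, 402.3] [(270, 405.5, 6), (274, 405.5, 10), (278, 404.5, 10), (282, 403.5, 10), (286, 403.0, 11), (290, 402.5, 12), (294, 403.5, 12), (298, 402.5, 8), (302, 401.5, 8), (306, 400.0, 7), (310, 399.5, 6), (314, 399.0, 5), (318, 398.0, 5)] 320
0.46 [269.8, 378.1] [(256, 380.0, 5), (260, 380.0, 9), (264, 380.0, 9), (268, 379.5, 10), (272, 379.0, 11), (276, 379.5, 10), (291, 377.0, 3), (295, 377.0, 3)] 296
-0.0757 [402.83356538 315.84194701]
-0.04 [404.59531836 302.1164616 ]
-0.0067 [406.30790869 288.77399314]
hole [399.05162742 325.54291218]
[[192 194 194 198 197 197 197 190 192 184 189 184 417 503 461 462 475 487 493 497 508 420 343 337 337]
 [184 190 198 195 194 201 201 188 189 184 169 464 468 459 472 485 492 497 501 507 519 353 326 346 328]
 [188 194 205 196 183 194 200 187 217 181 208 475 467 481 493 496 497 506 509 507 503 488 342 351 336]
 [239 184 197 198 189 183 195 388 373 174 320 487 491 496 502 505 509 508 503 494 4
[... 968 characters left out ...]
 403 502 483 485 496 502 475 293 458 492 503 516 480 337 315 337 347 343 340 348]
 [291 295 297 297 301 287 385 505 501 499 490 491 388 311 484 521 365 312 326 345 348 344 346 349 348]
 [305 303 295 294 289 287 286 367 507 482 481 494 515 414 324 312 319 335 347 344 342 351 349 340 339]
 [300 302 304 306 306 306 299 285 356 485 502 510 485 376 323 330 347 348 342 346 353 346 340 340 335]
 [301 290 288 298 302 304 305 306 299 323 511 415 309 319 339 349 345 344 355 351 339 341 340 336 337]
 [318 316 311 306 302 293 290 292 300 295 306 317 333 346 351 346 352 352 347 339 340 340 334 338 337]
 [314 318 320 318 318 316 313 306 301 295 321 342 353 347 346 355 349 341 341 340 337 332 338 330 321]]
```

Call:
move_arm([
  {"x": -0.5,"y": -0.3,"z": 0,"yaw": 0},
  {"x": -0.5,"y": -0.3,"z": 1,"yaw": 0},
  {"x": -0.5,"y": -0.3,"z": 2,"yaw": 0},
  {"x": -0.5,"y": -0.3,"z": 2.8,"yaw": 0},
  {"x": -0.5,"y": -0.3,"z": 2.8,"yaw": 0},
], gripper=-1)

```text
clock: 33.7
eef_pos: [0.4115, -0.3178, 0.1381]
tool_rot: [-0.039, 0.999, 0.001, -0.001]
ft_force: [-0.4, -0.3, -2.1]
grip_width: 0.0181
grasp_force: 65.9
```

Call:
move_arm([
  {"x": 0.3,"y": 0,"z": 1,"yaw": 0},
  {"x": 0.6,"y": 0,"z": 2,"yaw": 0},
  {"x": 0.8,"y": 0,"z": 2.5,"yaw": 0},
  {"x": 0.8,"y": 0,"z": 2.5,"yaw": 0},
], gripper=-1)

```text
clock: 34.2
eef_pos: [0.4053, -0.3201, 0.1144]
tool_rot: [-0.039, 0.999, -0.001, 0.001]
ft_force: [4.2, -4.0, -5.2]
grip_width: 0.0183
grasp_force: 65.5
```

Call:
move_arm([
  {"x": 0.2,"y": 0.1,"z": 1,"yaw": 0},
  {"x": 0.4,"y": 0.1,"z": 2,"yaw": 0},
  {"x": 0.4,"y": 0.1,"z": 2.4,"yaw": 0},
  {"x": 0.4,"y": 0.1,"z": 2.4,"yaw": 0},
], gripper=-1)

```text
clock: 34.7
eef_pos: [0.4043, -0.3209, 0.0922]
tool_rot: [-0.039, 0.999, -0.003, 0.004]
ft_force: [8.1, -4.2, 0.5]
grip_width: 0.0183
grasp_force: 66.2
```

Call:
move_arm([
  {"x": 0,"y": 0,"z": 0,"yaw": 0},
  {"x": 0,"y": 0,"z": 0,"yaw": 0},
  {"x": 0,"y": 0,"z": 0,"yaw": 0},
  {"x": 0,"y": 0,"z": 0,"yaw": 0},
  {"x": 0,"y": 0,"z": 0,"yaw": 0},
], gripper=0.4)

```text
clock: 35.33
eef_pos: [0.4, -0.3182, 0.0902]
tool_rot: [-0.039, 0.999, 0.0, -0.0]
ft_force: [0.5, -0.2, -0.0]
grip_width: 0.0595
grasp_force: 0.0
```

```bash
python3 - <<'E'
from h import *
st();go((.399,-.317,.0855))
I=bot.camera("side")
for d in bot.cut_out("side","drift_1")[:3]:
    m=d["mask"];r,c=np.nonzero(m);print(round(d["score"],2),d["centre"],[(int(k),float(round(c[r==k].mean(),1)),int((r==k).sum())) for k in np.unique(r)[::4]],r.max())
for h in(.078,.1):print(h,proj("side",[.399,-.317,h]))
E
```

```text
t 35.33 p [ 0.4    -0.3182  0.0902] yawdir [[-0.997, -0.078, 0.0], [-0.078, 0.997, 0.0]] F [ 0.5 -0.2 -0. ] w 0.0595 gf 0.0
shift cm [0.09 0.13 0.47]
0.61 [320.1, 400.9] [(307, 402.5, 4), (311, 402.0, 11), (315, 402.0, 11), (319, 401.0, 11), (323, 400.5, 12), (327, 400.5, 14), (331, 400.5, 8)] 332
0.61 [258.7, 376.0] [(256, 378.5, 2), (291, 377.0, 1), (295, 377.0, 1)] 295
0.078 [399.52784864 324.16615309]
0.1 [400.55899225 315.90552512]
```

Call:
move_arm([
  {"x": 0,"y": 0.1,"z": 0.5,"yaw": 0},
  {"x": 0,"y": 0.1,"z": 0.5,"yaw": 0},
  {"x": 0,"y": 0.1,"z": 0.5,"yaw": 0},
], gripper=0.4)

```text
clock: 35.8
eef_pos: [0.4, -0.3172, 0.0852]
tool_rot: [-0.039, 0.999, 0.0, -0.0]
ft_force: [0.0, 0.5, 0.4]
grip_width: 0.0595
grasp_force: 0.0
```

Call:
move_arm([
  {"x": 0,"y": 0,"z": 0,"yaw": 0},
  {"x": 0,"y": 0,"z": 0,"yaw": 0},
  {"x": 0,"y": 0,"z": 0,"yaw": 0},
  {"x": 0,"y": 0,"z": 0,"yaw": 0},
  {"x": 0,"y": 0,"z": 0,"yaw": 0},
  {"x": 0,"y": 0,"z": -3,"yaw": 0},
  {"x": 0,"y": 0,"z": -7,"yaw": 0},
  {"x": 0,"y": 0,"z": -12,"yaw": 0},
  {"x": 0,"y": 0,"z": -14,"yaw": 0},
  {"x": 0,"y": 0,"z": -14,"yaw": 0},
  {"x": 0,"y": 0,"z": -14,"yaw": 0},
], gripper=-1)

```text
clock: 37.17
eef_pos: [0.3994, -0.3167, 0.2238]
tool_rot: [-0.039, 0.999, 0.001, -0.001]
ft_force: [0.5, 1.2, -0.9]
grip_width: 0.0183
grasp_force: 60.2
```

```bash
python3 - <<'E'
from h import *
st();go((.456,.1335,.225),(.456,.1335,.168))
E
```

```text
t 37.17 p [ 0.3994 -0.3167  0.2238] yawdir [[-0.997, -0.078, 0.002], [-0.078, 0.997, 0.002]] F [ 0.5  1.2 -0.9] w 0.0183 gf 60.2
shift cm [-9.16 44.43 -0.05]
shift cm [-9.17 44.42  5.65]
```

Call:
move_arm([
  {"x": -1,"y": 6,"z": 0,"yaw": 0},
  {"x": -2,"y": 12,"z": 0,"yaw": 0},
  {"x": -3,"y": 18,"z": 0,"yaw": 0},
  {"x": -4,"y": 24,"z": 0,"yaw": 0},
  {"x": -5,"y": 30,"z": 0,"yaw": 0},
  {"x": -7,"y": 36,"z": 0,"yaw": 0},
  {"x": -8.5,"y": 42,"z": 0,"yaw": 0},
  {"x": -9.2,"y": 44.4,"z": 1,"yaw": 0},
  {"x": -9.2,"y": 44.4,"z": 4,"yaw": 0},
  {"x": -9.2,"y": 44.4,"z": 5.6,"yaw": 0},
  {"x": -9.2,"y": 44.4,"z": 5.6,"yaw": 0},
  {"x": -9.2,"y": 44.4,"z": 5.6,"yaw": 0},
], gripper=-1)

```text
clock: 38.67
eef_pos: [0.457, 0.1324, 0.1691]
tool_rot: [-0.039, 0.999, -0.0, -0.0]
ft_force: [0.7, 1.2, -0.8]
grip_width: 0.0185
grasp_force: 60.2
```

Call:
move_arm([
  {"x": 0,"y": 0,"z": 0.7,"yaw": 0},
  {"x": 0,"y": 0,"z": 1.4,"yaw": 0},
  {"x": 0,"y": 0,"z": 2,"yaw": 0},
  {"x": 0,"y": 0,"z": 2.5,"yaw": 0},
  {"x": 0,"y": 0,"z": 2.5,"yaw": 0},
], gripper=-1)

```text
clock: 39.3
eef_pos: [0.4568, 0.1324, 0.1438]
tool_rot: [-0.039, 0.999, -0.0, -0.001]
ft_force: [0.3, 0.2, -0.7]
grip_width: 0.0185
grasp_force: 60.2
```

Call:
move_arm([
  {"x": -0.1,"y": 0.1,"z": 0.3,"yaw": 0},
  {"x": -0.2,"y": 0.1,"z": 0.6,"yaw": 0},
  {"x": -0.2,"y": 0.1,"z": 0.6,"yaw": 0},
], gripper=-1)

```text
clock: 39.67
eef_pos: [0.4588, 0.1337, 0.138]
tool_rot: [-0.039, 0.999, -0.0, -0.0]
ft_force: [-0.5, 0.3, -2.0]
grip_width: 0.0185
grasp_force: 60.2
```

Call:
move_arm([
  {"x": 0,"y": 0,"z": 0.3,"yaw": 0},
  {"x": 0,"y": 0,"z": 0.5,"yaw": 0},
  {"x": 0,"y": 0,"z": 0.5,"yaw": 0},
], gripper=-1)

```text
clock: 40.05
eef_pos: [0.4591, 0.1337, 0.1332]
tool_rot: [-0.039, 0.999, -0.0, 0.0]
ft_force: [-0.8, 0.2, -1.4]
grip_width: 0.0185
grasp_force: 60.2
```

Call:
move_arm([
  {"x": 0,"y": 0,"z": 0.4,"yaw": 0},
  {"x": 0,"y": 0,"z": 0.8,"yaw": 0},
  {"x": 0,"y": 0,"z": 0.8,"yaw": 0},
], gripper=-1)

```text
clock: 40.42
eef_pos: [0.4595, 0.1337, 0.1251]
tool_rot: [-0.039, 0.999, 0.0, 0.0]
ft_force: [0.8, 0.5, -0.7]
grip_width: 0.0183
grasp_force: 60.3
```

Call:
move_arm([
  {"x": -0.1,"y": 0,"z": 0.4,"yaw": 0},
  {"x": -0.1,"y": 0,"z": 0.8,"yaw": 0},
  {"x": -0.1,"y": 0,"z": 0.8,"yaw": 0},
], gripper=-1)

```text
clock: 40.8
eef_pos: [0.4603, 0.1337, 0.117]
tool_rot: [-0.039, 0.999, -0.0, 0.0]
ft_force: [1.8, -0.2, -0.2]
grip_width: 0.0186
grasp_force: 60.4
```

Call:
move_arm([
  {"x": -0.1,"y": 0,"z": 0.4,"yaw": 0},
  {"x": -0.1,"y": 0,"z": 0.8,"yaw": 0},
  {"x": -0.1,"y": 0,"z": 1,"yaw": 0},
  {"x": -0.1,"y": 0,"z": 1,"yaw": 0},
], gripper=-1)

```text
clock: 41.3
eef_pos: [0.4614, 0.1338, 0.1072]
tool_rot: [-0.039, 0.999, -0.0, 0.0]
ft_force: [0.6, -0.1, 2.0]
grip_width: 0.0183
grasp_force: 60.5
```

Call:
move_arm([
  {"x": 0,"y": 0,"z": 0.4,"yaw": 0},
  {"x": 0,"y": 0,"z": 0.8,"yaw": 0},
  {"x": 0,"y": 0,"z": 1,"yaw": 0},
  {"x": 0,"y": 0,"z": 1,"yaw": 0},
], gripper=-1)

```text
clock: 41.8
eef_pos: [0.4624, 0.1338, 0.0979]
tool_rot: [-0.039, 0.999, -0.0, 0.001]
ft_force: [1.5, -1.3, 5.0]
grip_width: 0.0181
grasp_force: 60.6
```

Call:
move_arm([
  {"x": 0,"y": 0,"z": 0.4,"yaw": 0},
  {"x": 0,"y": 0,"z": 0.8,"yaw": 0},
  {"x": 0,"y": 0,"z": 1.1,"yaw": 0},
  {"x": 0,"y": 0,"z": 1.1,"yaw": 0},
], gripper=-1)

```text
clock: 42.3
eef_pos: [0.4627, 0.1338, 0.0868]
tool_rot: [-0.039, 0.999, -0.0, 0.002]
ft_force: [2.4, -1.0, 3.2]
grip_width: 0.0182
grasp_force: 60.7
```

Call:
move_arm([
  {"x": 0,"y": 0,"z": 0.3,"yaw": 0},
  {"x": 0,"y": 0,"z": 0.6,"yaw": 0},
  {"x": 0,"y": 0,"z": 0.9,"yaw": 0},
  {"x": 0,"y": 0,"z": 0.9,"yaw": 0},
], gripper=-1)

```text
clock: 42.8
eef_pos: [0.4646, 0.134, 0.0826]
tool_rot: [-0.039, 0.999, 0.0, 0.005]
ft_force: [-3.7, -4.6, 33.5]
grip_width: 0.0184
grasp_force: 64.3
```

Call:
move_arm([
  {"x": 0,"y": 0,"z": -0.4,"yaw": 0},
  {"x": 0,"y": 0,"z": -0.4,"yaw": 0},
  {"x": 0,"y": 0,"z": -0.4,"yaw": 0},
  {"x": 0,"y": 0,"z": -0.4,"yaw": 0},
  {"x": 0,"y": 0,"z": -4,"yaw": 0},
  {"x": 0,"y": 0,"z": -10,"yaw": 0},
  {"x": 0,"y": 0,"z": -16,"yaw": 0},
  {"x": 0,"y": 0,"z": -20,"yaw": 0},
  {"x": 0,"y": 0,"z": -20,"yaw": 0},
  {"x": 0,"y": 0,"z": -20,"yaw": 0},
], gripper=0.4)

```text
clock: 44.05
eef_pos: [0.4605, 0.1337, 0.2761]
tool_rot: [-0.039, 0.999, -0.0, -0.001]
ft_force: [0.3, 0.1, -0.6]
grip_width: 0.0601
grasp_force: 0.0
```

```bash
python3 - <<'E'
from h import *
st();print(np.round(bot.get_obs()["joint_pos"],2))
C={}
for c in("side","top"):
    I=bot.camera(c)
    for n in("lid_handle","drift_1","rook_1"):
        for d in bot.cut_out(c,n)[:3]:
            r,k=np.nonzero(d["mask"]);print(c,n,round(d["score"],2),np.round(d["centre"],1),"rows",r.min(),r.max(),"cols",k.min(),k.max())
for q in((.486,-.1895,.078),(.486,-.1895,.116),(.463,.134,.078),(.463,.134,.116),(.545,-.082,.06),(.535,.028,.06)):print(q,proj("side",q).round(1),proj("top",q).round(1))
for th in(1.66,1.73,1.8):
    q=[*(M+X*(.078-.187*np.cos(th)+.022*np.sin(th))),.0685+.187*np.sin(th)+.022*np.cos(th)]
    print(th,np.round(q,4),proj("side",q).round(1),proj("top",q).round(1))
go((.6630,-.0135,.30))
E
```

```text
t 44.05 p [0.4605 0.1337 0.2761] yawdir [[-0.997, -0.078, 0.002], [-0.078, 0.997, -0.0]] F [ 0.3  0.1 -0.6] w 0.0601 gf 0.0
[0.28 0.19 0.05 1.44 0.   0.2 ]
side lid_handle 0.75 [187.4 379.7] rows 143 240 cols 319 429
side drift_1 0.74 [267. 378.] rows 256 293 cols 374 384
side drift_1 0.67 [254.3 329.7] rows 216 288 cols 269 390
side drift_1 0.43 [211.  276.2] rows 200 236 cols 274 283
side rook_1 0.76 [249.4 359.9] rows 228 263 cols 352 369
side rook_1 0.65 [217.2 210.1] rows 199 234 cols 198 217
side rook_1 0.64 [219.8 310.7] rows 212 237 cols 305 318
top lid_handle 0.86 [161.8 353.5] rows 146 186 cols 300 408
top rook_1 0.76 [220.  327.1] rows 214 229 cols 319 333
top rook_1 0.76 [209.1 368. ] rows 201 216 cols 364 379
top rook_1 0.7 [273.8 239.9] rows 265 280 cols 233 248
(0.486, -0.1895, 0.078) [379.9 271.3] [412.8 227.7]
(0.486, -0.1895, 0.116) [381.  257.7] [415.4 227.1]
(0.463, 0.134, 0.078) [279.3 214. ] [299.9 233.7]
(0.463, 0.134, 0.116) [278.6 201.5] [299.  233.3]
(0.545, -0.082, 0.06) [362.2 244.4] [374.7 207.1]
(0.535, 0.028, 0.06) [328.  226.4] [337.1 209.9]
1.66 [ 0.6537 -0.0133  0.2528] [376.3 149.2] [355.6 156.6]
1.73 [ 0.6665 -0.0123  0.2496] [379.5 148.6] [355.2 151.8]
1.8 [ 0.679  -0.0113  0.2456] [382.5 148.5] [354.8 147.3]
shift cm [-19.   -16.26  -2.35]
```

```bash
python3 - <<'E'
from h import *
L=lambda p:np.round([(p[:2]-M)@X,(p[:2]-M)@Y],3)
for c in("side","top"):
    I=bot.camera(c)
    for d in bot.cut_out(c,"rook_1")[:5]:
        r,k=np.nonzero(d["mask"]);ce=d["centre"]
        print(c,round(d["score"],2),np.round(ce,1),(r.min(),r.max(),k.min(),k.max()))
        for z in(.03,.06,.102):
            px=(ce[1],ce[0]) if z==.06 else (k[r<=r.min()+4].mean(),r.min()+2.5) if z==.102 else (k[r>=r.max()-6].mean(),r.max()-6)
            print("   z",z,np.round(px,1),"mould",L(cast(c,px,z)))
    if c=="top":
        np.save("top.npy",I)
        b=I[195:240,308:405].astype(int);g=(b[:,:,2]-b[:,:,0]);v=b.sum(2)//30
        for row in v[::1]: print("".join("%2d"%x for x in row[::2]))
E
```

```text
side 0.98 [247.3 356.6] (np.int64(227), np.int64(263), np.int64(350), np.int64(369))
   z 0.03 [360.9 257. ] mould [-0.007 -0.065]
   z 0.06 [356.6 247.3] mould [-0.015 -0.057]
   z 0.102 [360.8 229.5] mould [ 0.001 -0.054]
side 0.9 [215.2 209.3] (np.int64(201), np.int64(233), np.int64(199), np.int64(216))
   z 0.03 [207.7 227. ] mould [-0.185  0.308]
   z 0.06 [209.3 215.2] mould [-0.173  0.312]
   z 0.102 [204.8 203.5] mould [-0.183  0.309]
side 0.75 [220.5 310.3] (np.int64(210), np.int64(237), np.int64(305), np.int64(319))
   z 0.03 [313.4 231. ] mould [-0.008  0.093]
   z 0.06 [310.3 220.5] mould [-0.01   0.102]
   z 0.102 [310.1 212.5] mould [-0.029  0.084]
side 0.47 [158.4 293.9] (np.int64(145), np.int64(172), np.int64(288), np.int64(301))
   z 0.03 [294.6 166. ] mould [0.208 0.384]
   z 0.06 [293.9 158.4] mould [0.204 0.382]
   z 0.102 [294.1 147.5] mould [0.2   0.375]
side 0.16 [262.1 458.4] (np.int64(247), np.int64(279), np.int64(445), np.int64(473))
   z 0.03 [459. 273.] mould [ 0.103 -0.269]
   z 0.06 [458.4 262.1] mould [ 0.102 -0.263]
   z 0.102 [460.6 249.5] mould [ 0.0
[... 4651 characters left out ...]
5151416
 2 2 6 6 3 2 3121515151515151515151515151515151515151515151515151515151414141413121413151516151416
 2 311 7 2 3 5131515151515151515151515151515151515141514141313131313131212121212101213131314121114
 2 310 8 3 611151515151515151515141515141413131313131212121212121212121112121212111112121111111112
 5 6 9 9 712131415141413131314131312121212121212121212111212121211121111111112121010 9 9 8 8 8 812
 7 9 9101012121212121212121212121211111212121211111111111111121110 9 9 9 8 8 9 8 7 7 6 6 6 5 5 5 8
 81010101111101011111212121112111111111112131010 9 9 9 8 8 8 9 7 7 6 6 6 5 5 5 5 5 5 4 4 4 4 4 4 5
 7111111111111111111111112111010 9 8 9 7 8 9 7 7 6 6 6 5 5 5 5 5 5 5 4 4 5 4 4 4 4 4 4 4 5 4 4 4 4
```

Rook B has been knocked to about (-30, +80) mm in the box. It's upright but too near the front wall, so I'll move it back to the middle before closing the hood.

```bash
python3 - <<'E'
from h import *
go((.504,.054,.16),(.504,.054,.0655))
E
```

```text
shift cm [-3.66 -8.29 11.72]
shift cm [-3.66 -8.29 21.17]
```

Call:
move_arm([
  {"x": -2.5,"y": -5,"z": 0,"yaw": 0},
  {"x": -3.7,"y": -8.3,"z": 4,"yaw": 0},
  {"x": -3.7,"y": -8.3,"z": 10,"yaw": 0},
  {"x": -3.7,"y": -8.3,"z": 13,"yaw": 0},
  {"x": -3.7,"y": -8.3,"z": 13,"yaw": 0},
  {"x": -3.7,"y": -8.3,"z": 13,"yaw": 0},
], gripper=0.6)

```text
clock: 45.4
eef_pos: [0.5056, 0.0542, 0.1488]
tool_rot: [-0.039, 0.999, 0.0, 0.001]
ft_force: [-0.0, 0.5, 0.1]
grip_width: 0.0684
grasp_force: 0.0
```

```bash
python3 - <<'E'
from h import *
st();go((.504,.054,.0655))
I=bot.camera("side")
for d in bot.cut_out("side","rook_1")[:4]:
    r,k=np.nonzero(d["mask"]);print(round(d["score"],2),np.round(d["centre"],1),(r.min(),r.max(),k.min(),k.max()))
print(proj("side",(.504,.054,.102)),proj("side",(.5439,-.0819,.102)))
E
```

```text
t 45.4 p [0.5056 0.0542 0.1488] yawdir [[-0.997, -0.078, -0.002], [-0.078, 0.997, 0.0]] F [-0.   0.5  0.1] w 0.0684 gf 0.0
shift cm [ 0.18 -0.    8.33]
0.97 [217.5 208.6] (np.int64(200), np.int64(233), np.int64(199), np.int64(216))
0.92 [244.6 360.2] (np.int64(227), np.int64(263), np.int64(352), np.int64(369))
0.78 [217.5 310.2] (np.int64(210), np.int64(237), np.int64(305), np.int64(319))
0.17 [255.7 328.5] (np.int64(215), np.int64(288), np.int64(269), np.int64(390))
[311.83023718 213.02442311] [362.71451772 230.40122622]
```

Call:
move_arm([
  {"x": 0.1,"y": 0,"z": 4,"yaw": 0},
  {"x": 0.1,"y": 0,"z": 7,"yaw": 0},
  {"x": 0.1,"y": 0,"z": 8.3,"yaw": 0},
  {"x": 0.1,"y": 0,"z": 8.3,"yaw": 0},
  {"x": 0.1,"y": 0,"z": 8.3,"yaw": 0},
], gripper=0.6)

```text
clock: 46.12
eef_pos: [0.5048, 0.054, 0.0658]
tool_rot: [-0.039, 0.999, 0.0, 0.001]
ft_force: [-0.3, 1.0, 0.2]
grip_width: 0.0685
grasp_force: 0.0
```

Call:
move_arm([
  {"x": 0,"y": 0,"z": 0,"yaw": 0},
  {"x": 0,"y": 0,"z": 0,"yaw": 0},
  {"x": 0,"y": 0,"z": 0,"yaw": 0},
  {"x": 0,"y": 0,"z": 0,"yaw": 0},
  {"x": 0,"y": 0,"z": 0,"yaw": 0},
  {"x": 0,"y": 0,"z": 0,"yaw": 0},
  {"x": 0,"y": 0,"z": 0,"yaw": 0},
  {"x": 0,"y": 0,"z": -1.5,"yaw": 0},
  {"x": 0,"y": 0,"z": -2,"yaw": 0},
  {"x": 0,"y": 0,"z": -2,"yaw": 0},
], gripper=-1)

```text
clock: 47.38
eef_pos: [0.5037, 0.0538, 0.0848]
tool_rot: [-0.039, 0.999, -0.0, 0.0]
ft_force: [-0.2, 0.9, -1.2]
grip_width: 0.0297
grasp_force: 59.2
```

```bash
python3 - <<'E'
from h import *
st();go((.5375,.029,.0655))
E
```

```text
t 47.38 p [0.5037 0.0538 0.0848] yawdir [[-0.997, -0.078, -0.001], [-0.078, 0.997, -0.0]] F [-0.2  0.9 -1.2] w 0.0297 gf 59.2
shift cm [-3.17 -2.73  1.93]
```

Call:
move_arm([
  {"x": -1.6,"y": -1.4,"z": 0,"yaw": 0},
  {"x": -3.2,"y": -2.7,"z": 0,"yaw": 0},
  {"x": -3.2,"y": -2.7,"z": 0,"yaw": 0},
  {"x": -3.2,"y": -2.7,"z": 1,"yaw": 0},
  {"x": -3.2,"y": -2.7,"z": 1.6,"yaw": 0},
  {"x": -3.2,"y": -2.7,"z": 1.9,"yaw": 0},
  {"x": -3.2,"y": -2.7,"z": 1.9,"yaw": 0},
  {"x": -3.2,"y": -2.7,"z": 1.9,"yaw": 0},
], gripper=-1)

```text
clock: 48.38
eef_pos: [0.5373, 0.0296, 0.0652]
tool_rot: [-0.039, 0.999, 0.0, -0.0]
ft_force: [0.9, 0.1, -2.2]
grip_width: 0.0298
grasp_force: 59.4
```

Call:
move_arm([
  {"x": 0,"y": 0,"z": 0.1,"yaw": 0},
  {"x": 0,"y": 0,"z": 0.15,"yaw": 0},
  {"x": 0,"y": 0,"z": 0.15,"yaw": 0},
], gripper=-1)

```text
clock: 48.75
eef_pos: [0.538, 0.0297, 0.0651]
tool_rot: [-0.039, 0.999, 0.0, 0.001]
ft_force: [-3.2, 0.9, 6.0]
grip_width: 0.0297
grasp_force: 60.0
```

Call:
move_arm([
  {"x": 0,"y": 0,"z": 0,"yaw": 0},
  {"x": 0,"y": 0,"z": 0,"yaw": 0},
  {"x": 0,"y": 0,"z": 0,"yaw": 0},
  {"x": 0,"y": 0,"z": 0,"yaw": 0},
  {"x": 0,"y": 0,"z": -3,"yaw": 0},
  {"x": 0,"y": 0,"z": -9,"yaw": 0},
  {"x": 0,"y": 0,"z": -15,"yaw": 10},
  {"x": 0,"y": 0,"z": -21,"yaw": 20},
  {"x": 0,"y": 0,"z": -25.5,"yaw": 30},
  {"x": 0,"y": 0,"z": -25.5,"yaw": 40},
  {"x": 0,"y": 0,"z": -25.5,"yaw": 50},
  {"x": 0,"y": 0,"z": -25.5,"yaw": 60},
  {"x": 0,"y": 0,"z": -25.5,"yaw": 70},
  {"x": 0,"y": 0,"z": -25.5,"yaw": 80},
  {"x": 0,"y": 0,"z": -25.5,"yaw": 90},
  {"x": 0,"y": 0,"z": -25.5,"yaw": 90},
  {"x": 0,"y": 0,"z": -25.5,"yaw": 90},
], gripper=0.4)

```text
clock: 50.88
eef_pos: [0.5374, 0.0295, 0.3187]
tool_rot: [0.678, 0.735, -0.0, -0.0]
ft_force: [-0.6, -0.4, 0.0]
grip_width: 0.0597
grasp_force: 0.0
```

```bash
python3 - <<'E'
from h import *
st();o=bot.get_obs();print(np.round(o["joint_pos"],2))
for c in("side","top"):
    I=bot.camera(c)
    for n in("lid_handle","rook_1"):
        for d in bot.cut_out(c,n)[:3]:
            r,k=np.nonzero(d["mask"]);print(c,n,round(d["score"],2),np.round(d["centre"],1),"rows",r.min(),r.max(),"cols",k.min(),k.max())
            if n=="lid_handle": 
                t=r<=r.min()+3;print("  top part",k[t].mean(),r.min()+1)
go((.6630,-.0135,.32),(.6630,-.0135,.238))
E
```

```text
t 50.88 p [0.5374 0.0295 0.3187] yawdir [[-0.081, 0.997, 0.0], [0.997, 0.081, -0.0]] F [-0.6 -0.4  0. ] w 0.0597 gf 0.0
[0.05 0.3  0.31 1.58 0.   1.54]
side lid_handle 0.72 [187.2 376.3] rows 143 240 cols 319 430
  top part 361.484375 144
side lid_handle 0.63 [203.5 261.3] rows 175 237 cols 212 321
  top part 274.6923076923077 176
side rook_1 0.94 [216.2 209.6] rows 200 232 cols 199 216
side rook_1 0.73 [223.5 326.7] rows 210 243 cols 319 335
side rook_1 0.61 [247.6 358.6] rows 228 262 cols 352 369
top lid_handle 0.61 [159.1 390.1] rows 146 185 cols 301 407
  top part 392.6629213483146 147
top lid_handle 0.49 [228.9 387.6] rows 222 242 cols 293 419
  top part 411.2682926829268 223
top rook_1 0.55 [273.1 243. ] rows 265 279 cols 234 251
top rook_1 0.47 [145.9 212.6] rows 134 152 cols 204 224
shift cm [-5.27 12.18 -0.12]
shift cm [-5.27 12.18  8.08]
```

Call:
move_arm([
  {"x": -3,"y": 6,"z": 0,"yaw": 0},
  {"x": -4.6,"y": 12.5,"z": 0,"yaw": 0},
  {"x": -4.6,"y": 12.5,"z": 0,"yaw": 0},
  {"x": -4.6,"y": 12.5,"z": 3,"yaw": 0},
  {"x": -4.6,"y": 12.5,"z": 6,"yaw": 0},
  {"x": -4.6,"y": 12.5,"z": 8.2,"yaw": 0},
  {"x": -4.6,"y": 12.5,"z": 8.2,"yaw": 0},
  {"x": -4.6,"y": 12.5,"z": 8.2,"yaw": 0},
], gripper=0.4)

```text
clock: 52.18
eef_pos: [0.6661, -0.0066, 0.2379]
tool_rot: [0.679, 0.734, 0.0, 0.001]
ft_force: [0.5, -0.9, 0.0]
grip_width: 0.0595
grasp_force: 0.0
```

Call:
move_arm([
  {"x": 0,"y": 0,"z": 0,"yaw": 0},
  {"x": 0,"y": 0,"z": 0,"yaw": 0},
  {"x": 0,"y": 0,"z": 0,"yaw": 0},
  {"x": 0,"y": 0,"z": 0,"yaw": 0},
  {"x": 0,"y": 0,"z": 0,"yaw": 0},
], gripper=-1)

```text
clock: 52.8
eef_pos: [0.666, -0.0066, 0.2376]
tool_rot: [0.679, 0.734, 0.001, 0.001]
ft_force: [0.1, 1.0, 3.1]
grip_width: 0.0071
grasp_force: 58.7
```

```bash
python3 - <<'E'
from h import *
st()
# arc of the handle bar about the hinge, shifts (tool y = mould x, tool z = down) from th0
e=bot.get_obs()["eef_pos"];M2=M+[.003,0]
mx=(e[:2]-M2)@X;print("mould x",mx)
th=np.array([1.71,1.6,1.5,1.4,1.3,1.2,1.1,1.0,.9,.8,.7,.6,.5,.4,.3,.25,.2,.17])
x=78-187*np.cos(th)+22*np.sin(th);z=187*np.sin(th)+22*np.cos(th)
for t,a,b in zip(th,x-x[0],z[0]-z):print(t,round(a/10,1),round(b/10,1))
print(x[0],z[0]+68.5)
E
```

```text
t 52.8 p [ 0.666  -0.0066  0.2376] yawdir [[-0.078, 0.997, -0.0], [0.997, 0.078, 0.001]] F [0.1 1.  3.1] w 0.0071 gf 58.7
mould x 0.12636285411519624
1.71 0.0 0.0
1.6 -2.0 -0.4
1.5 -3.9 -0.6
1.4 -5.8 -0.6
1.3 -7.7 -0.4
1.2 -9.5 -0.0
1.1 -11.3 0.6
1.0 -13.0 1.3
0.9 -14.7 2.2
0.8 -16.2 3.3
0.7 -17.7 4.5
0.6 -19.0 5.8
0.5 -20.1 7.3
0.4 -21.1 8.9
0.3 -22.0 10.6
0.25 -22.3 11.5
0.2 -22.7 12.3
0.17 -22.8 12.9
125.73428772753007 250.63851260824924
```

Call:
move_arm([
  {"x": 0,"y": -1,"z": -0.2,"yaw": 0},
  {"x": 0,"y": -2,"z": -0.4,"yaw": 0},
  {"x": 0,"y": -3,"z": -0.5,"yaw": 0},
  {"x": 0,"y": -3.9,"z": -0.6,"yaw": 0},
  {"x": 0,"y": -3.9,"z": -0.6,"yaw": 0},
], gripper=-1)

```text
clock: 53.42
eef_pos: [0.6275, -0.0095, 0.2447]
tool_rot: [0.679, 0.734, 0.002, 0.001]
ft_force: [2.5, 0.0, 7.0]
grip_width: 0.0078
grasp_force: 59.8
```

Call:
move_arm([
  {"x": 0,"y": -1.9,"z": 0,"yaw": 0},
  {"x": 0,"y": -3.8,"z": 0.2,"yaw": 0},
  {"x": 0,"y": -5.6,"z": 0.6,"yaw": 0},
  {"x": 0,"y": -7.4,"z": 1.2,"yaw": 0},
  {"x": 0,"y": -9.1,"z": 1.9,"yaw": 0},
  {"x": 0,"y": -9.1,"z": 1.9,"yaw": 0},
], gripper=-1)

```text
clock: 54.18
eef_pos: [0.5334, -0.0167, 0.2247]
tool_rot: [0.679, 0.734, -0.001, -0.001]
ft_force: [-6.4, 0.7, 9.3]
grip_width: 0.0071
grasp_force: 63.6
```

Call:
move_arm([
  {"x": 0,"y": -1.7,"z": 0.9,"yaw": 0},
  {"x": 0,"y": -3.2,"z": 2,"yaw": 0},
  {"x": 0,"y": -4.7,"z": 3.2,"yaw": 0},
  {"x": 0,"y": -6,"z": 4.5,"yaw": 0},
  {"x": 0,"y": -7.1,"z": 6,"yaw": 0},
  {"x": 0,"y": -7.1,"z": 6,"yaw": 0},
], gripper=-1)

```text
clock: 54.92
eef_pos: [0.4611, -0.0221, 0.1617]
tool_rot: [0.679, 0.734, -0.003, -0.003]
ft_force: [-5.2, 0.8, -2.5]
grip_width: 0.0071
grasp_force: 64.4
```

Call:
move_arm([
  {"x": 0,"y": -1,"z": 1.6,"yaw": 0},
  {"x": 0,"y": -1.9,"z": 3.3,"yaw": 0},
  {"x": 0,"y": -2.3,"z": 4.2,"yaw": 0},
  {"x": 0,"y": -2.6,"z": 5,"yaw": 0},
  {"x": 0,"y": -2.6,"z": 5,"yaw": 0},
], gripper=-1)

```text
clock: 55.55
eef_pos: [0.4372, -0.024, 0.1127]
tool_rot: [0.679, 0.734, -0.001, -0.002]
ft_force: [-4.9, 1.1, -0.4]
grip_width: 0.0074
grasp_force: 65.6
```

Call:
move_arm([
  {"x": 0,"y": 0,"z": 0,"yaw": 0},
  {"x": 0,"y": 0,"z": 0,"yaw": 0},
  {"x": 0,"y": 0,"z": 0,"yaw": 0},
  {"x": 0,"y": 0,"z": -2,"yaw": 0},
  {"x": 0,"y": 0,"z": -6,"yaw": 0},
  {"x": 0,"y": 0,"z": -9,"yaw": 0},
  {"x": 0,"y": 0,"z": -9,"yaw": 0},
], gripper=-0.5)

```text
clock: 56.42
eef_pos: [0.4416, -0.0246, 0.2064]
tool_rot: [0.679, 0.734, 0.002, 0.003]
ft_force: [-0.2, 0.1, -0.1]
grip_width: 0.0214
grasp_force: 0.0
```

```bash
python3 - <<'E'
from h import *
st();go((.484,-.027,.165),(.484,-.027,.13))
E
```

```text
t 56.42 p [ 0.4416 -0.0246  0.2064] yawdir [[-0.078, 0.997, -0.001], [0.997, 0.078, 0.006]] F [-0.2  0.1 -0.1] w 0.0214 gf 0.0
shift cm [-0.57  4.18  4.17]
shift cm [-0.56  4.16  7.67]
```

Call:
move_arm([
  {"x": -0.5,"y": 4.2,"z": 0,"yaw": 0},
  {"x": -0.5,"y": 4.2,"z": 2,"yaw": 0},
  {"x": -0.5,"y": 4.2,"z": 4,"yaw": 0},
  {"x": -0.5,"y": 4.2,"z": 6,"yaw": 0},
  {"x": -0.5,"y": 4.2,"z": 7,"yaw": 0},
  {"x": -0.5,"y": 4.2,"z": 7,"yaw": 0},
], gripper=-1)

```text
clock: 57.18
eef_pos: [0.4807, -0.0261, 0.1331]
tool_rot: [0.679, 0.734, -0.001, -0.001]
ft_force: [-0.0, -0.4, 0.0]
grip_width: -0.0001
grasp_force: 0.0
```

Call:
move_arm([
  {"x": 0,"y": 0,"z": 0.4,"yaw": 0},
  {"x": 0,"y": 0,"z": 0.8,"yaw": 0},
  {"x": 0,"y": 0,"z": 0.8,"yaw": 0},
], gripper=-1)

```text
clock: 57.55
eef_pos: [0.481, -0.0261, 0.1261]
tool_rot: [0.679, 0.734, -0.0, -0.0]
ft_force: [-1.8, 0.4, 1.3]
grip_width: 0.0
grasp_force: 1.1
```

Call:
move_arm([
  {"x": 0,"y": 0,"z": 0.3,"yaw": 0},
  {"x": 0,"y": 0,"z": 0.6,"yaw": 0},
  {"x": 0,"y": 0,"z": 0.6,"yaw": 0},
], gripper=-1)

```text
clock: 57.92
eef_pos: [0.4816, -0.0261, 0.1195]
tool_rot: [0.679, 0.734, 0.0, 0.0]
ft_force: [0.4, 0.1, -0.2]
grip_width: -0.0002
grasp_force: 0.0
```

Call:
move_arm([
  {"x": 0,"y": 0,"z": 0.3,"yaw": 0},
  {"x": 0,"y": 0,"z": 0.6,"yaw": 0},
  {"x": 0,"y": 0,"z": 0.6,"yaw": 0},
], gripper=-1)

```text
clock: 58.3
eef_pos: [0.4819, -0.026, 0.1135]
tool_rot: [0.679, 0.734, 0.0, 0.0]
ft_force: [-0.4, -0.3, 1.3]
grip_width: 0.0001
grasp_force: 0.4
```

Call:
move_arm([
  {"x": 0,"y": 0,"z": 0.2,"yaw": 0},
  {"x": 0,"y": 0,"z": 0.4,"yaw": 0},
  {"x": 0,"y": 0,"z": 0.4,"yaw": 0},
], gripper=-1)

```text
clock: 58.68
eef_pos: [0.482, -0.0261, 0.1132]
tool_rot: [0.679, 0.734, 0.001, 0.001]
ft_force: [-10.0, 0.6, 25.1]
grip_width: 0.0001
grasp_force: 12.8
```

Call:
move_arm([
  {"x": 0,"y": 0,"z": -6,"yaw": 0},
  {"x": 0,"y": 0,"z": -12,"yaw": 0},
  {"x": 0,"y": -8,"z": -15,"yaw": 0},
  {"x": 8,"y": -10,"z": -15,"yaw": 0},
  {"x": 14,"y": -10,"z": -15,"yaw": 0},
  {"x": 20,"y": -10,"z": -15,"yaw": 0},
  {"x": 26,"y": -10,"z": -15,"yaw": 0},
  {"x": 30,"y": -10,"z": -15,"yaw": 0},
  {"x": 30,"y": -10,"z": -15,"yaw": 0},
  {"x": 30,"y": -10,"z": -15,"yaw": 0},
], gripper=-1)

```text
clock: 59.92
eef_pos: [0.3584, 0.2651, 0.2593]
tool_rot: [0.679, 0.735, -0.0, 0.0]
ft_force: [0.4, -0.5, 0.3]
grip_width: 0.0001
grasp_force: 0.0
```

```bash
python3 - <<'E'
from h import *
st();M2=M+[.003,0]
for c in("side","top"):
    I=bot.camera(c)
    for n in("drift_1","rook_1","lid_handle","jar","glue"):
        for d in bot.cut_out(c,n)[:3]:
            r,k=np.nonzero(d["mask"]);print(c,n,round(d["score"],2),np.round(d["centre"],1),(int(r.min()),int(r.max()),int(k.min()),int(k.max())))
for nm,q in(("dR",(.486,-.1895,.097)),("dL",(.463,.134,.097)),("A",(.544,-.082,.06)),("B",(.538,.029,.06)),("handle",[*(M2-.109*X),.0905])):print(nm,proj("side",q).round(1),proj("top",q).round(1))
E
```

```text
t 59.92 p [0.3584 0.2651 0.2593] yawdir [[-0.079, 0.997, -0.001], [0.997, 0.079, -0.001]] F [ 0.4 -0.5  0.3] w 0.0001 gf 0.0
side drift_1 0.57 [265.7 378.7] (256, 296, 374, 384)
side drift_1 0.5 [216.6 278.9] (200, 236, 274, 284)
side rook_1 0.73 [215.7 209.9] (200, 233, 199, 216)
side rook_1 0.72 [157.7 296.4] (146, 172, 288, 301)
side lid_handle 0.88 [227.8 346.4] (186, 271, 283, 409)
side jar 0.58 [261.2 457.6] (246, 278, 445, 472)
side jar 0.38 [213.4 278.5] (201, 235, 274, 283)
side jar 0.37 [235.9 344.4] (187, 296, 268, 408)
side glue 0.97 [297.2 487. ] (265, 320, 472, 502)
top drift_1 0.63 [230.6 414.2] (226, 233, 408, 417)
top drift_1 0.49 [211.6 353.5] (177, 248, 292, 418)
top rook_1 0.61 [145.8 213.1] (135, 152, 205, 223)
top rook_1 0.45 [272.6 246.7] (265, 278, 242, 250)
top lid_handle 0.6 [208.5 355.8] (178, 247, 304, 404)
top jar 0.69 [160.9 430.8] (148, 170, 419, 442)
top glue 0.7 [183.7 473.1] (175, 193, 462, 486)
dR [380.5 264.6] [414.1 227.4]
dL [278.9 207.8] [299.5 233.5]
A [361.9 244.6] [374.7 207.4]
B [328.5 225.8] [336.8 208.8]
handle [312.9 244.2] [357.6 245.6]
```

```bash
python3 - <<'E'
from workcell import bot
print(bot.job_done())
E
```

```text
the job is handed in; nothing more can be done
None
```

The job is handed in at about 60 s on the clock: both rooks (the only chessmen on the mat) stand in the box, both drifts are down to their collars and the hood is pressed fully shut, though my last sighting of the rooks was just before I closed the hood.

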